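# Dust the fired test rods and lay them on the kiln setter

## Task

Blow the dust off the fired clay test rods one at a time, lightest clay first (white, then buff, then terracotta, then dark brown; some may be missing): draw the rod by its end out of the sloping rack, lay it along the V-block in front of the blow gun, squeeze the gun's red trigger fully home for about a second and let go, then take the rod up again by its middle and lay it lengthwise, centred, in a free groove of the sawtooth kiln setter. Finish with every rod lying still in a groove of its own and the trigger released, and do not shift the other things standing about the table.

Things in the scene. Friction and masses are not known exactly. Their poses are not given: they have to be found in the camera images.
- rod_white_mid (a point): centre of the white (porcelain) fired-clay test rod: round, 16 mm diameter, 180 mm long with rounded ends, about 80 g; None if absent. Its x axis runs along the rod. At the start it lies in the rack with -x of the rod at its high, protruding end.
- rod_buff_mid (a point): centre of the buff, sand-yellow fired-clay test rod: round, 16 mm diameter, 180 mm long with rounded ends, about 80 g; None if absent. Its x axis runs along the rod. At the start it lies in the rack with -x of the rod at its high, protruding end.
- rod_terracotta_mid (a point): centre of the terracotta red-brown fired-clay test rod: round, 16 mm diameter, 180 mm long with rounded ends, about 80 g; None if absent. Its x axis runs along the rod. At the start it lies in the rack with -x of the rod at its high, protruding end.
- rod_brown_mid (a point): centre of the very dark brown, nearly black fired-clay test rod: round, 16 mm diameter, 180 mm long with rounded ends, about 80 g; None if absent. Its x axis runs along the rod. At the start it lies in the rack with -x of the rod at its high, protruding end.
- rack: fixed plywood rack, 160 x 190 mm, 80 tall, with 4 sloping channels at y = -63, -21, 21, 63 mm under a blue cover; origin under its centre. A rod in it slopes 30 deg: centre over rack x = 0 at height 69 mm, high end 78 mm towards rack -x at height 114; only its top 75 mm protrudes. Draw it out along its own slope, about 115 mm (play 1.5 mm sideways, 2 under the cover). Channels may be empty.
- vee (a point): where the centre of a rod seated in the V-block belongs, 50 mm above the table, on the fixed grey station plate (200 x 215, 12 mm thick). The 90 deg groove runs along x (z up): two steel V's, each 18 mm long, at x = -46..-28 and 28..46 mm, tops 6 mm above the rod's axis; the 56 mm gap between them is open down to the plate (fingers fit round the rod's middle); 44 mm of rod stands out at each end.
- squeeze_point (a point): on the blow gun clamped on its side beside the V-block (+y side): mid-width between the outer faces of the fixed black grip (+y) and the red trigger (-y), 70 mm above the table, axes as vee. Both run along x here, open from above, 26 and 22 mm tall, 45 mm clear below; together 50 mm wide across y with the trigger free, about 32 mm when squeezed home.
- trigger_pad (a point): point on the red trigger bar, 70 mm from its upright hinge (18 mm from its free end), mid height; its x axis runs along the bar and turns with it (parallel to the V-groove when the trigger is free, turned by the trigger's angle when squeezed)
- trigger (a joint): angle of the blow gun's sprung trigger: 0 = free, 0.26 rad = squeezed home against its stop; it springs back when let go. About 3 N at the squeeze point to start it, about 9 N to hold it home.
- setter_grooves (a point): centre of the loose pale kiln setter (164 along x, 168 along y, 45 mm tall, 0.95 kg), 35 mm above the table = axis height of a rod lying in a groove. Three 90 deg V grooves run along x at y = -42, 0, 42 mm; the rod's centre belongs at x = 0. Ridges (peaks 10 mm above the rods' axis) fill x = -80..-32 and 32..80 mm; the 64 mm bay between is open to the 10 mm base for the fingers.
- cup: bystander, not to be shifted: steel cup, 72 mm wide, 100 mm tall; origin at its underside
- jar: bystander, not to be shifted: closed jar, 68 mm wide, 85 mm tall; origin at its underside
- bowl: bystander, not to be shifted: blue ceramic bowl, 130 mm wide, 55 mm tall; origin at its underside
- brush: bystander, not to be shifted: paint brush lying on the table; origin at its underside
- white_tile: bystander, not to be shifted: white glazed test tile 50 x 40 x 10 mm; origin at its underside
- tile: bystander, not to be shifted: terracotta test tile 70 x 50 x 12 mm; origin at its underside
- pad_block: bystander, not to be shifted: cork block 60 x 90 x 30 mm; origin at its underside
- tub: bystander, not to be shifted: closed white tub, 76 mm wide, 70 mm tall; origin at its underside
There are look-alikes about, which are no part of the job. Of the things shaped like the part that bears rod_white_mid, the white one is meant.

How it is judged:
On the way, in this order (a step that is already met when the one before it is completed fails the run):
1. the white rod lies seated in the V-block while the trigger is squeezed home (trigger bar turned more than 0.2 rad from the rod) (x of rod_white_mid in the frame of vee between -0.025 and 0.025 m and y of rod_white_mid in the frame of vee between -0.006 and 0.006 m and z of rod_white_mid in the frame of vee between -0.006 and 0.006 m and angle between the x axis of rod_white_mid and the x axis of vee, either way round below 0.05 rad and angle between the x axis of rod_white_mid and the x axis of trigger_pad, either way round above 0.2 rad), for 0.5 s.
2. the buff rod lies seated in the V-block while the trigger is squeezed home (trigger bar turned more than 0.2 rad from the rod) (x of rod_buff_mid in the frame of vee between -0.025 and 0.025 m and y of rod_buff_mid in the frame of vee between -0.006 and 0.006 m and z of rod_buff_mid in the frame of vee between -0.006 and 0.006 m and angle between the x axis of rod_buff_mid and the x axis of vee, either way round below 0.05 rad and angle between the x axis of rod_buff_mid and the x axis of trigger_pad, either way round above 0.2 rad), for 0.5 s.
3. the terracotta rod lies seated in the V-block while the trigger is squeezed home (trigger bar turned more than 0.2 rad from the rod) (x of rod_terracotta_mid in the frame of vee between -0.025 and 0.025 m and y of rod_terracotta_mid in the frame of vee between -0.006 and 0.006 m and z of rod_terracotta_mid in the frame of vee between -0.006 and 0.006 m and angle between the x axis of rod_terracotta_mid and the x axis of vee, either way round below 0.05 rad and angle between the x axis of rod_terracotta_mid and the x axis of trigger_pad, either way round above 0.2 rad), for 0.5 s.
4. the brown rod lies seated in the V-block while the trigger is squeezed home (trigger bar turned more than 0.2 rad from the rod) (x of rod_brown_mid in the frame of vee between -0.025 and 0.025 m and y of rod_brown_mid in the frame of vee between -0.006 and 0.006 m and z of rod_brown_mid in the frame of vee between -0.006 and 0.006 m and angle between the x axis of rod_brown_mid and the x axis of vee, either way round below 0.05 rad and angle between the x axis of rod_brown_mid and the x axis of trigger_pad, either way round above 0.2 rad), for 0.5 s.
At the end, for the whole second after the job is handed in: every rod present lies at rest down in a groove of the setter (height within 6 mm of seated, centre within 25 mm of the middle lengthwise, within 0.1 rad of the grooves), and the trigger is released (under 0.05 rad) (x of rod_white_mid in the frame of setter_grooves between -0.025 and 0.025 m and y of rod_white_mid in the frame of setter_grooves between -0.055 and 0.055 m and z of rod_white_mid in the frame of setter_grooves between -0.006 and 0.006 m and angle between the x axis of each of rod_white_mid, rod_buff_mid, rod_terracotta_mid, rod_brown_mid and the x axis of setter_grooves, either way round below 0.1 rad and linear speed of each of rod_white, rod_buff, rod_terracotta, rod_brown below 0.03 m/s and x of rod_buff_mid in the frame of setter_grooves between -0.025 and 0.025 m and y of rod_buff_mid in the frame of setter_grooves between -0.055 and 0.055 m and z of rod_buff_mid in the frame of setter_grooves between -0.006 and 0.006 m and x of rod_terracotta_mid in the frame of setter_grooves between -0.025 and 0.025 m and y of rod_terracotta_mid in the frame of setter_grooves between -0.055 and 0.055 m and z of rod_terracotta_mid in the frame of setter_grooves between -0.006 and 0.006 m and x of rod_brown_mid in the frame of setter_grooves between -0.025 and 0.025 m and y of rod_brown_mid in the frame of setter_grooves between -0.055 and 0.055 m and z of rod_brown_mid in the frame of setter_grooves between -0.006 and 0.006 m and value of joint trigger below 0.05 rad); the robot touches nothing.
It fails at once if a bystander is shifted more than 50 mm (distance of any of cup, jar, bowl, brush, white_tile, tile, pad_block, tub from where it was at the start of the episode above 0.05 m).
Of rod_white, rod_buff, rod_terracotta, rod_brown only 2 to 3 are there at a start; the rules pass over those that are not, and their reading is None.
At some moment in a run one of setter may be knocked a few centimetres aside while the robot is not near it.
Once in a run the grip may slacken for a moment while it holds something.
It also fails if it takes over 210 s, if anything falls off the work surface, if the arm or the gripper's body presses on something with over 40 N, if the wrist force passes 120 N, or if a joint passes its speed limit or range.

## Robot

A 6-joint arm with a two-finger parallel gripper is mounted at the origin on the work surface. World frame = base frame: x ahead of the robot, y to its left, z up, the work surface at z = 0. Lengths are in m, angles in rad, forces in N, time in s.
With the tool pointing down it reaches from about 0.375 to 0.9 m from the base axis. Payload 3.1 kg.
Tool frame: the origin (TCP) lies on the centre line of the jaws, within the pads' length; the fingertips stand 11 mm ahead of it and the grasp point (between the pads) lies 8 mm behind it; x points along the fingers, y is the direction in which the jaws open and shut, and the axes are right-handed (so a half turn about x gives the same grasp; the last joint's range is limited). The gripper opens to 87 mm and grips with 3 to 60 N. Pads are 19 mm wide; open, the fingers measure 117 mm over their backs; the gripper's body (75 mm by 190 mm) begins 51 mm behind the grasp point.
Start: joints at [1.103, 0.527, 1.433, -0, 1.181, -0.178], TCP at [0.178, 0.599, 0.234] pointing down, gripper open.
Joint ranges: [-3.08, 3.08], [-0.75, 2.2], [0.22, 2.44], [-1.43, 4.57], [0, 2.65], [-2.85, 2.85]. Speed limits (rad/s): [2.79, 2.79, 3.14, 3.14, 3.14, 3.14].

## Interface

Orientations are given as a unit quaternion [x, y, z, w].
In Python, from rig import robot, camera, camera_info gives the robot as it stands.
- The arm moves only by the shell command python3 -m inch 'ROWS' [FORCE]. ROWS is JSON, a list that holds one entry, the list of rows, each a list of 5 numbers: the shift along the tool's x, y, z in cm, then the turn about the tool's x in rad, then the opening, from 0 (shut) to 1 (fully open). A call has 1 to 8 rows; each row shifts and turns the pose as measured when the row begins, along the tool's axes as they then stand; what a row does not reach is not made up. A row lasts 1/12 s, in which the tool goes at most 41.7 mm and 7.16 degrees, less where a joint would pass 70% of its speed; a pose out of reach is approached as far as the arm can. A call with a gripper value outside its range is refused whole. The fingers move at their own pace and stop on an object; FORCE is the grip in N (left out, the last holds). Time passes only in rows, so rows that do not move let the fingers close. It gives the time, the measured TCP pose, the force and the opening at its end, in the units of the state.
- robot.get_obs(): the state, without advancing time (a new reading comes with each control period).
- camera(name): name is "scene" or "top" or "wrist"; returns the picture (420x560x3 uint8, red, green, blue); there is no depth.
- camera_info(name): a dict with "camera_matrix" (3x3 intrinsics, pixels), "rvec" (rotation vector, rad) and "tvec" (3), from world to camera coordinates, as OpenCV has them. Camera axes: x right, y down, z forward; pixel columns grow to the right and rows downward; lengths in m; the calibration is good to about 2 mm. A picture is of the moment at which its call begins: read the wrist's pose just before it. camera_info takes no time and is no camera call; for the wrist camera it gives the pose at the moment of the call.
- robot.hand_in(): hands the job in, once; it reports no verdict.
The state is a dict: "time": time; "q": joint angles; "joint_velocities": joint speeds; "joint_torque": joint torques, N m; "position": TCP position; "tool_rot": TCP orientation; "ft_force": force on the tool from outside, world axes, zero at the start; "moment": the same for the moment, N m; "grip_width": finger opening in m.
Only numpy, scipy, OpenCV 4.12 (cv2) and the standard library are available. Lean on these libraries where they do the work, as an engineer would, in place of code of your own. Each camera call takes 0.05 s, during which the arm holds its last target. There are 200 camera calls.

## Working session

There is one attempt and no reset: what is moved stays moved. The work goes in short steps, Python scripts to look and compute and a shell command to move; the robot and the scene stay as the last step left them, time stands still between calls to the robot, and variables do not carry over. Pictures are saved under pics/ and viewed, about 12 in all and at most 16, crops included, and the job is handed in when it is done.

```bash
ls; mkdir -p pics; python3 - <<'E'
from rig import robot,camera,camera_info
import cv2,numpy as np
o=robot.get_obs();print(o)
for n in("top","scene"):
    im=camera(n);cv2.imwrite(f"pics/{n}0.png",cv2.resize(im[:,:,::-1],(800,600),interpolation=cv2.INTER_CUBIC));np.save(f"{n}0.npy",im)
    print(n,camera_info(n))
E
```

```text
pics
{'time': 0.0, 'q': array([ 1.10349285e+00,  5.28461378e-01,  1.43389383e+00, -1.44351426e-05,
        1.18139277e+00, -1.78498019e-01]), 'joint_velocities': array([-0.00021999,  0.00034106,  0.00113504,  0.00053656,  0.00179231,
        0.00102199]), 'joint_torque': array([ 7.99815771e-04, -4.40042567e+01, -1.76592135e+01,  6.32665493e-02,
        5.81449619e-02, -1.65108199e-04]), 'position': array([0.17765619, 0.59848332, 0.23257725]), 'tool_rot': array([ 0.10102754,  0.69998444, -0.10247582,  0.69950978]), 'ft_force': array([ 0.06286397, -0.88636049, -0.0845727 ]), 'moment': array([-0.02233581, -0.01021708,  0.02829859]), 'grip_width': 0.08727997099845385}
top {'camera_matrix': array([[485.4012447 ,   0.        , 282.05029944],
       [  0.        , 485.4012447 , 211.38547592],
       [  0.        ,   0.        ,   1.        ]]), 'rvec': array([ 2.12978035, -2.11561855,  0.18818708]), 'tvec': array([-0.07188632,  0.52156405,  1.08415924])}
scene {'camera_matrix': array([[393.11154389,   0.        , 278.55089241],
       [  0.        , 393.11154389, 216.62199463],
       [  0.        ,   0.        ,   1.        ]]), 'rvec': array([ 1.41918827,  1.9350555 , -1.01379285]), 'tvec': array([ 0.23768212, -0.23529872,  1.39955025])}
```

View pics/top0.png

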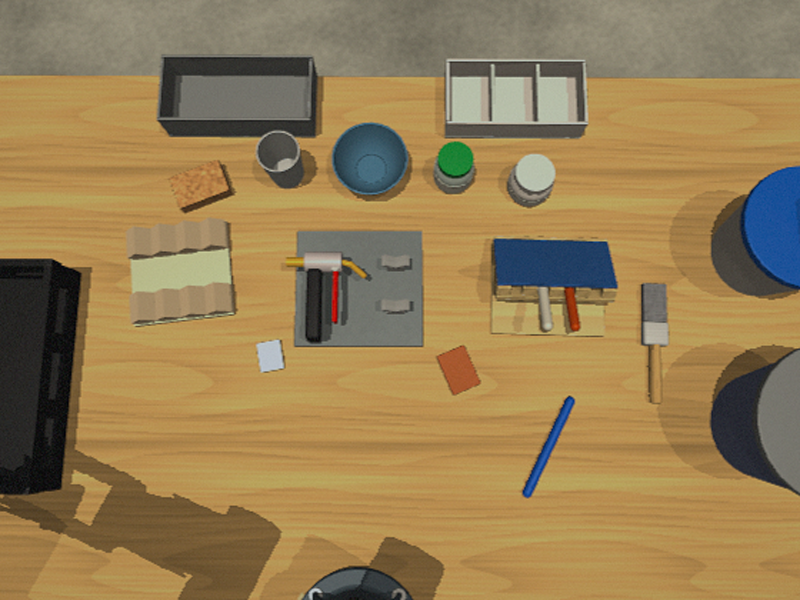

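View pics/scene0.png

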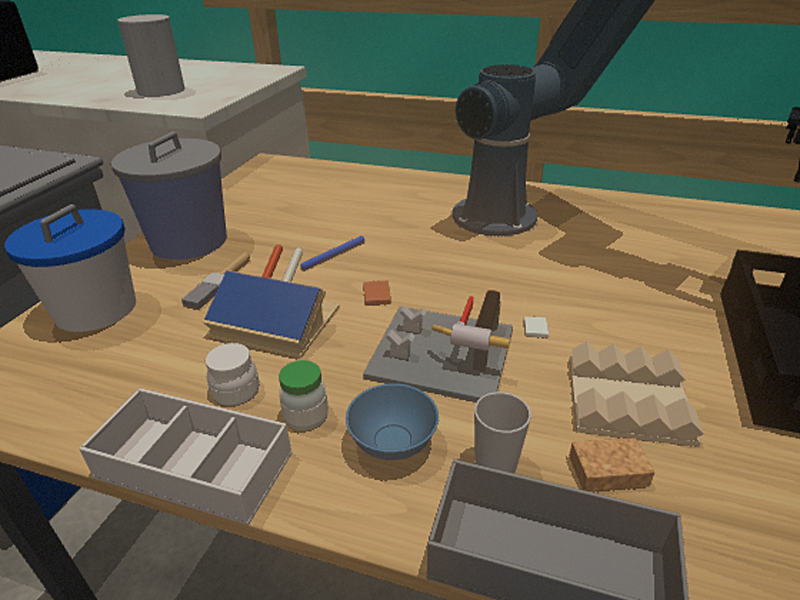

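Candidates: white rod at top (545,308) and in the scene at (291,265); red-brown rod at top (572,308). Look-alikes are the blue rod on the table at (548,447), the brush at (655,345), the white tile at (270,355) and the terracotta tile at (458,370). I'll check the rack, station and setter in close crops.

```bash
python3 - <<'E'
import cv2,numpy as np
t=np.load("top0.npy")[:,:,::-1];s=np.load("scene0.npy")[:,:,::-1]
def crop(im,x0,y0,w,h,k):
    c=cv2.resize(im[y0:y0+h,x0:x0+w],None,fx=k,fy=k,interpolation=cv2.INTER_CUBIC)
    for i in range(0,w,10):
        cv2.putText(c,str(x0+i),(i*k,8),0,.3,(0,0,255),1);cv2.line(c,(i*k,9),(i*k,14),(0,0,255),1)
    for j in range(10,h,10):
        cv2.putText(c,str(y0+j),(0,j*k+3),0,.3,(0,0,255),1)
    return c
a=crop(t,335,160,100,80,4); b=crop(s,140,160,100,80,4)
c=crop(t,200,155,100,75,4); d=crop(t,80,150,100,75,4)
cv2.imwrite("pics/c1.png",np.vstack([np.hstack([a,b])[:320],np.hstack([c,d])[:280]]))
E
```

```text
(no output)
```

View pics/c1.png

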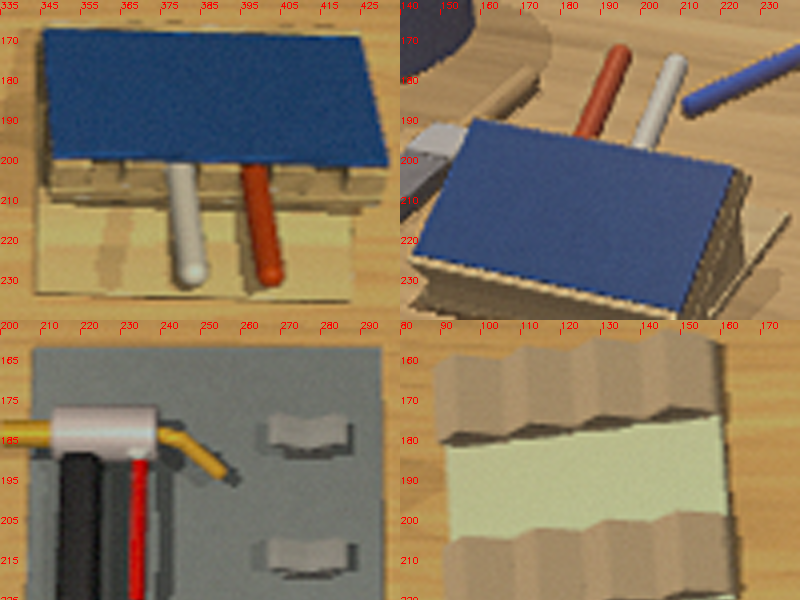

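The crop shows only a white rod (tip about raw 382.5,228.5) and a terracotta rod (tip about 402.5,228.7), in the two middle channels. The V-block and setter are clear. Next I'll convert these to world positions.

```bash
cat > h.py <<'E'
import cv2,numpy as np
from rig import robot,camera,camera_info
from scipy.spatial.transform import Rotation as R
def bp(name,uv,z,ci=None):
    "world points on plane z seen at pixels uv"
    ci=ci or camera_info(name);Rm=cv2.Rodrigues(ci["rvec"])[0];c=-Rm.T@ci["tvec"]
    d=np.c_[np.atleast_2d(uv),np.ones(len(np.atleast_2d(uv)))]@np.linalg.inv(ci["camera_matrix"]).T@Rm
    return c+d*((z-c[2])/d[:,2])[:,None]
def pr(name,P,ci=None):
    ci=ci or camera_info(name)
    return cv2.projectPoints(np.atleast_2d(np.float64(P)),ci["rvec"],ci["tvec"],ci["camera_matrix"],None)[0][:,0]
def goto(x,y,z,th=None):
    "cm shift in tool axes to reach grasp-point target xyz, and turn so that tool y -> angle th"
    o=robot.get_obs();M=R.from_quat(o["tool_rot"]).as_matrix()
    g=o["position"]-.008*M[:,0]; d=M.T@(np.array([x,y,z])-g)*100
    a=np.arctan2(M[1,1],M[0,1]); r=None
    if th is not None: r=(a-th+np.pi/2)%np.pi-np.pi/2   # turn about tool x (down): +turn lowers yaw
    print("grasp pt",g.round(4),"yaw tool y",a.round(4),"q6",o["q"][5].round(2),"shift cm",d.round(2),"turn",r,"F",o["ft_force"].round(1),"w",o["grip_width"].round(4),"t",o["time"])
def snap(name,f,box=None,k=1):
    im=camera(name)[:,:,::-1]
    if box: x,y,w,h=box; im=im[y:y+h,x:x+w]
    cv2.imwrite("pics/"+f,cv2.resize(im,None,fx=k,fy=k,interpolation=cv2.INTER_CUBIC))
E
python3 - <<'E'
from h import *
p=lambda n,uv,z:print(n,bp("top",uv,z)[:,:].round(4).tolist())
p("tips",[[382.5,228.5],[402.5,228.7]],.110)
p("rods at cover",[[380.5,203],[398.7,203]],.083)
p("rackbase",[[344.2,233.2],[422.5,235]],.004)
p("V",[[276.9,179.2],[276.9,185],[276.9,210],[276.9,216.2],[267,182],[286.8,182]],.056)
p("plate",[[208.2,162],[295.7,162],[206.5,242],[296,242]],.012)
p("trigger",[[235,190],[233.5,226]],.081)
p("grip",[[219.5,190],[219,238]],.083)
p("setterbase",[[93,226],[164,219]],.0)
# setter valley edges: peaks at 45
p("setter bay top edges peaks",[[108,176.5],[125,175.5],[143,174.5],[107.5,203],[125,201.5],[142,199.5]],.045)
print(bp("top",[[0,0]],1.0)) 
ci=camera_info("top");Rm=cv2.Rodrigues(ci["rvec"])[0];print(-Rm.T@ci["tvec"],Rm.round(3))
goto(0,0,0)
E
```

```text
tips [[0.4738, -0.2885, 0.11], [0.4737, -0.3321, 0.11]]
rods at cover [[0.5362, -0.2912, 0.083], [0.5364, -0.3324, 0.083]]
rackbase [[0.4778, -0.2177, 0.004], [0.4746, -0.4053, 0.004]]
V [[0.5971, -0.0558, 0.056], [0.5832, -0.056, 0.056], [0.5237, -0.0565, 0.056], [0.5091, -0.0566, 0.056], [0.5902, -0.0327, 0.056], [0.5905, -0.0791, 0.056]]
plate [[0.6508, 0.114, 0.012], [0.652, -0.1007, 0.012], [0.4534, 0.1112, 0.012], [0.4548, -0.1019, 0.012]]
trigger [[0.5648, 0.0391, 0.081], [0.4817, 0.0404, 0.081]]
grip [[0.5642, 0.0742, 0.083], [0.4541, 0.0719, 0.083]]
setterbase [[0.492, 0.3898, 0.0], [0.5103, 0.2184, 0.0]]
setter bay top edges peaks [[0.6042, 0.3454, 0.045], [0.6069, 0.3051, 0.045], [0.6096, 0.2624, 0.045], [0.54, 0.3419, 0.045], [0.5439, 0.3009, 0.045], [0.5489, 0.2612, 0.045]]
[[0.42407979 0.0291636  1.        ]]
[ 0.31605271 -0.07609173  1.16056827] [[ 0.007 -1.    -0.006]
 [-0.983 -0.006 -0.182]
 [ 0.182  0.007 -0.983]]Traceback (most recent call last):
  File "<stdin>", line 15, in <module>
  File "h.py", line 18, in goto
    print("grasp pt",g.round(4),"yaw tool y",a.round(4),"q6",o["q"][5].round(2),"shift cm",d.round(2),"turn",r,"F",o["ft_force"].round(1),"w",o["grip_width"].round(4),"t",o["time"])
                                                                                                                                              ^^^^^^^^^^^^^^^^^^^^^
AttributeError: 'float' object has no attribute 'round'
```

```bash
sed -i 's/o\["grip_width"\].round(4)/round(o["grip_width"],4)/' h.py; python3 -c "
from h import *
import numpy as np
print(R.from_quat(robot.get_obs()['tool_rot']).as_matrix().round(3))
goto(.45,.2,.2,np.pi/2-.02)"
```

```text
[[-0.001  0.285  0.959]
 [-0.002  0.959 -0.285]
 [-1.    -0.002 -0.   ]]
grasp pt [0.1777 0.5986 0.2407] yaw tool y 1.282 q6 -0.18 shift cm [  4.11 -30.44  37.46] turn -0.2688125819841747 F [-0.2 -0.1 -0.5] w 0.0871 t 0.1
```

```bash
python3 -m inch '[[[0,0,0,-0.09,1],[0,0,0,-0.09,1],[0,0,0,-0.09,1],[0,-3,2.8,0,1],[0,-3,2.8,0,1],[0,-3,2.8,0,1],[0,-3,2.8,0,1],[0,-3,2.8,0,1]]]'; python3 -c "
from h import *
goto(.488,-.289,.2,np.pi/2-.02)"
```

```text
time: 0.77
position: [0.3136, 0.4483, 0.2281]
tool_rot: [-0.005, 0.709, 0.003, 0.705]
ft_force: [1.0, -0.7, 0.6]
grip_width: 0.087
grasp pt [0.3136 0.4483 0.2361] yaw tool y 1.5819 q6 -0.83 shift cm [  3.75 -73.91  16.64] turn 0.031072598088618397 F [ 1.  -0.7  0.6] w 0.087 t 0.7667
```

```bash
python3 -m inch '[[[0,-3.8,1.6,0,1],[0,-3.8,1.6,0,1],[0,-3.8,1.6,0,1],[0,-3.8,1.6,0,1],[0,-3.8,1.6,0,0.8],[0,-4,1,0,0.5],[0,-4,1,0,0.4],[0,-4,1,0,0.4]]]';python3 -m inch '[[[0,-4,1,0.03,0.4],[0,-4,1,0,0.4],[0,-4,1,0,0.4],[0,-4,1,0,0.4],[0,-4,1,0,0.4],[0,-4,1,0,0.4],[0,-4,0.5,0,0.4],[0,-4,0.5,0,0.4]]]'; python3 -c "
from h import *
goto(.488,-.289,.2,np.pi/2-.02)"
```

```text
time: 1.43
position: [0.4299, 0.1368, 0.2268]
tool_rot: [-0.005, 0.708, 0.004, 0.706]
ft_force: [0.1, 0.1, 0.9]
grip_width: 0.068
time: 2.1
position: [0.4922, -0.1902, 0.2257]
tool_rot: [0.007, 0.709, -0.008, 0.705]
ft_force: [1.5, 0.1, -0.9]
grip_width: 0.035
grasp pt [ 0.4923 -0.1902  0.2337] yaw tool y 1.5497 q6 -2.13 shift cm [ 3.37 -9.89 -0.2 ] turn -0.0011137758425978639 F [ 1.5  0.1 -0.9] w 0.035 t 2.1
```

```bash
python3 -m inch '[[[0,-3.3,-0.1,0,0.4],[0,-3.3,-0.1,0,0.4],[1.5,-3.2,0,0,0.4],[1.8,0,0,0,0.4],[0,0,0,0,0.4]]]'; python3 -c "
from h import *
goto(.488,-.289,.1015,np.pi/2-.02)
P=np.array([[.4738,-.2885,.11],[.4738,-.3321,.11],[.488,-.289,.1015]])
print(pr('wrist',P).round(1))
snap('wrist','w1.png',None,1.4)"
```

```text
time: 2.52
position: [0.4882, -0.3048, 0.1913]
tool_rot: [0.009, 0.707, -0.013, 0.707]
ft_force: [-0.6, 0.9, -0.1]
grip_width: 0.0345
grasp pt [ 0.4883 -0.3047  0.1993] yaw tool y 1.5397 q6 -2.29 shift cm [ 9.77  1.64 -0.07] turn -0.011070511135939709 F [-0.6  0.9 -0.1] w 0.0345 t 2.5167
[[294.3 202.8]
 [236.5 204.4]
 [293.3 217.7]]
```

View pics/w1.png

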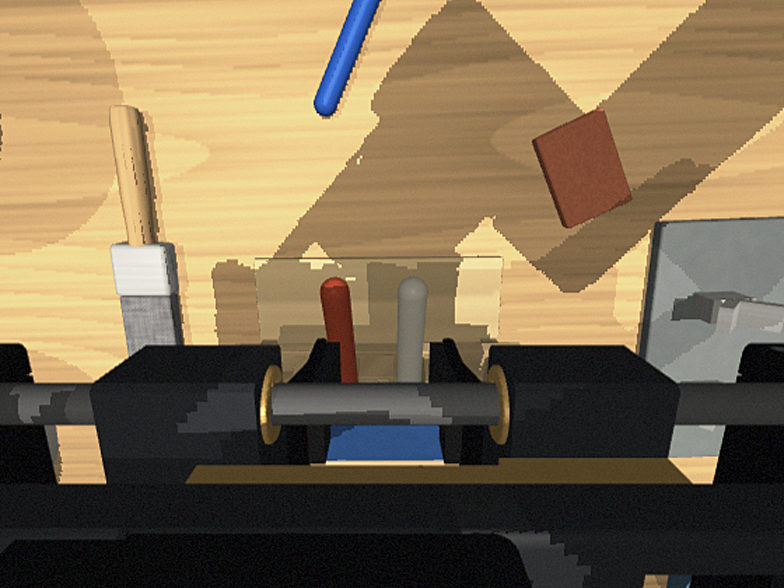

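The view matches the projection: white tip at (412,286), terracotta at (333,287), as predicted. I'll descend and grip.

```bash
python3 -m inch '[[[0,1.5,0,0,0.4],[0,0,0,0,0.4],[3,0.1,0,0,0.4],[2,0,0,0,0.4]]]'; python3 -c "
from h import *
goto(.488,-.289,.1015,np.pi/2-.02)"
```

```text
time: 2.9
position: [0.4934, -0.2872, 0.1484]
tool_rot: [0.004, 0.703, -0.015, 0.711]
ft_force: [0.1, 0.3, -0.4]
grip_width: 0.0349
grasp pt [ 0.4933 -0.287   0.1564] yaw tool y 1.5444 q6 -2.26 shift cm [ 5.48 -0.12 -0.59] turn -0.006391334924717773 F [ 0.1  0.3 -0.4] w 0.0349 t 2.9
```

```bash
python3 -m inch '[[[2.5,-0.1,-0.5,0,0.4],[1.5,0,0,0,0.4],[0.8,0,0,0,0.4],[0,0,0,0,0.4]]]'; python3 -c "
from h import *
goto(.488,-.289,.1015,np.pi/2-.02)"
```

```text
time: 3.23
position: [0.4902, -0.2813, 0.1001]
tool_rot: [0.0, 0.703, -0.011, 0.711]
ft_force: [-0.9, 0.5, 0.2]
grip_width: 0.0346
grasp pt [ 0.4901 -0.2812  0.1081] yaw tool y 1.5547 q6 -2.27 shift cm [ 0.67 -0.78 -0.2 ] turn 0.0038555354756628635 F [-0.9  0.5  0.2] w 0.0346 t 3.2333
```

```bash
python3 -m inch '[[[0.6,-0.8,-0.2,0,0.4],[0,0,0,0,0.4]]]'; python3 -c "
from h import *
goto(.488,-.289,.1015,np.pi/2-.02)"
```

```text
time: 3.4
position: [0.4894, -0.2885, 0.0957]
tool_rot: [-0.002, 0.703, -0.01, 0.711]
ft_force: [0.5, -0.2, 0.0]
grip_width: 0.0347
grasp pt [ 0.4893 -0.2884  0.1037] yaw tool y 1.5584 q6 -2.28 shift cm [ 0.22 -0.06 -0.13] turn 0.007648941834065948 F [ 0.5 -0.2  0. ] w 0.0347 t 3.4
```

```bash
python3 -m inch '[[[0.1,-0.05,-0.1,0,0],[0,0,0,0,0],[0,0,0,0,0],[0,0,0,0,0]]]' 25; python3 -m inch '[[[-0.75,0,-1.3,0,0],[-0.75,0,-1.3,0,0],[-0.75,0,-1.3,0,0]]]'; python3 -c "
from h import *
goto(.388,-.289,.1615,np.pi/2-.02)"
```

```text
time: 3.73
position: [0.49, -0.2908, 0.0978]
tool_rot: [-0.003, 0.701, -0.012, 0.713]
ft_force: [-0.0, -0.0, -0.9]
grip_width: 0.0159
time: 3.98
position: [0.4499, -0.2901, 0.1205]
tool_rot: [-0.004, 0.7, -0.012, 0.714]
ft_force: [0.1, -0.9, 0.2]
grip_width: 0.0152
grasp pt [ 0.4497 -0.2899  0.1285] yaw tool y 1.5603 q6 -2.34 shift cm [-3.42 -0.05 -6.11] turn 0.00954229936805473 F [ 0.1 -0.9  0.2] w 0.0152 t 3.9833
```

```bash
python3 -m inch '[[[-0.85,0,-1.45,0,0],[-0.85,0,-1.45,0,0],[-0.85,0,-1.45,0,0],[-0.85,0,-1.45,0,0],[-0.85,0,-1.45,0,0],[-2,0,0,0,0],[-2,0,0,0,0]]]'; python3 -c "
from h import *
goto(.388,-.289,.1615,np.pi/2-.02)
snap('scene','s1.png',(100,120,300,225),2.6)"
```

```text
time: 4.57
position: [0.3591, -0.2816, 0.2064]
tool_rot: [0.0, 0.703, -0.01, 0.711]
ft_force: [0.0, -0.9, -0.4]
grip_width: 0.0153
grasp pt [ 0.359  -0.2815  0.2144] yaw tool y 1.5557 q6 -2.47 shift cm [ 5.33 -0.63  2.85] turn 0.004929388759561837 F [ 0.  -0.9 -0.4] w 0.0153 t 4.5667
```

View pics/s1.png

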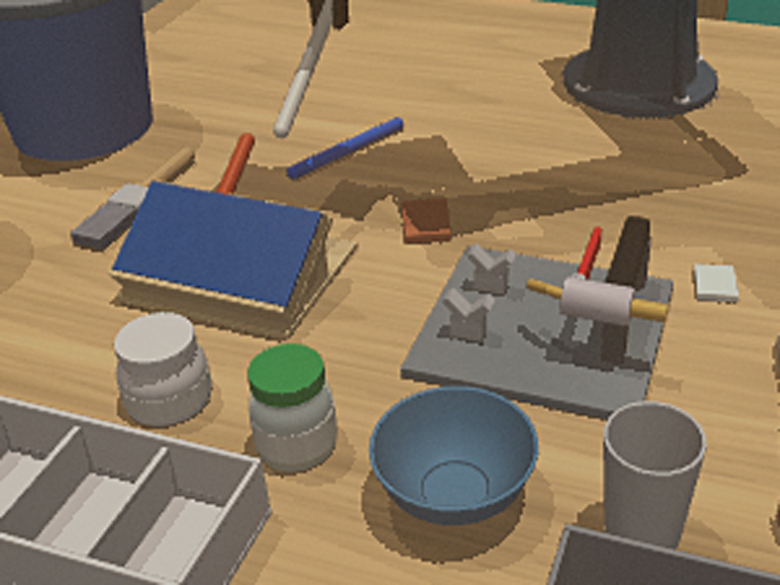

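The rod is drawn out and held by its end, with the low tip at crop (282,130). The rack still holds the terracotta rod. Now I'll carry the white one over the V-block.

```bash
python3 -m inch '[[[0.2,2.5,1.5,0,0],[0.2,3.5,2,0,0],[0.2,3.5,2,0,0],[0.2,3.5,2,0,0],[0.2,3.5,2,0,0],[0.2,3,2,0,0],[0.2,1.5,1,0,0],[0,0,0,0,0]]]'; python3 -c "
from h import *
goto(.488,-.0562,.15,np.pi/2+.008)"
```

```text
time: 5.28
position: [0.4863, -0.0724, 0.1985]
tool_rot: [-0.001, 0.699, -0.02, 0.715]
ft_force: [0.2, -0.4, -1.1]
grip_width: 0.0154
grasp pt [ 0.4861 -0.0721  0.2065] yaw tool y 1.5425 q6 -1.89 shift cm [5.6  1.76 0.02] turn -0.03628162242281063 F [ 0.2 -0.4 -1.1] w 0.0154 t 5.2833
```

```bash
python3 -m inch '[[[0,1.7,0,-0.036,0],[0,0,0,0,0],[2,0,0,0,0],[2,0,0,0,0],[0,0,0,0,0]]]'; python3 -c "
from h import *
goto(.488,-.0562,.15,np.pi/2+.008)
snap('top','t2.png',(230,150,130,100),6)"
```

```text
time: 5.7
position: [0.4833, -0.0587, 0.1595]
tool_rot: [-0.016, 0.699, -0.008, 0.715]
ft_force: [0.2, -0.7, -1.2]
grip_width: 0.0151
grasp pt [ 0.4831 -0.0584  0.1675] yaw tool y 1.5821 q6 -1.89 shift cm [1.75 0.27 0.45] turn 0.0032837384390391744 F [ 0.2 -0.7 -1.2] w 0.0151 t 5.7
```

View pics/t2.png

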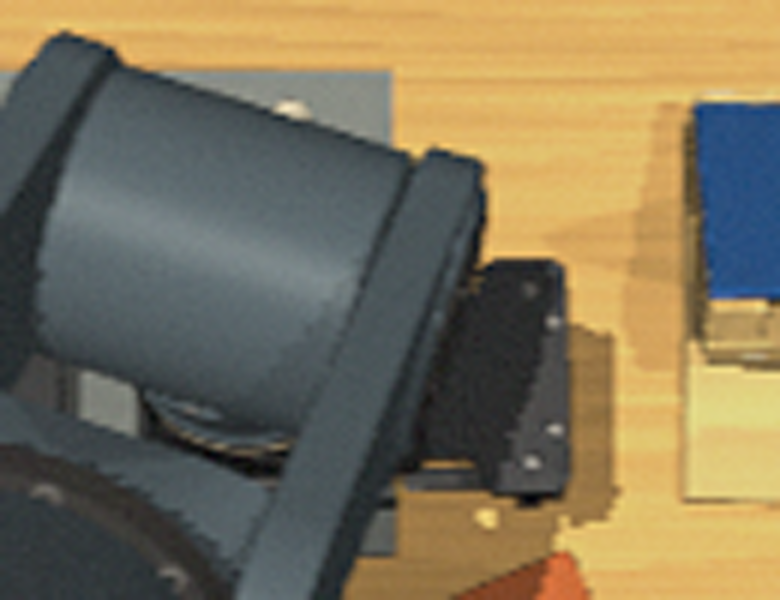

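The arm hides most of it, but the rod's far tip shows at crop (293,107), which is raw (278.8,167.8).

```bash
python3 -c "
from h import *
print(bp('top',[[278.8,167.8]],.094))"; python3 -m inch '[[[1,0.25,0.45,0,0],[1,0,0,0,0],[0,0,0,0,0]]]' 15; python3 -c "
from h import *
goto(.488,-.0562,.15,np.pi/2+.008)"
```

```text
[[ 0.61414076 -0.06061514  0.094     ]]
time: 6.0
position: [0.4894, -0.06, 0.1421]
tool_rot: [-0.015, 0.697, -0.01, 0.717]
ft_force: [-0.3, -0.3, -1.1]
grip_width: 0.0153
grasp pt [ 0.4892 -0.0597  0.1501] yaw tool y 1.5774 q6 -1.88 shift cm [-0.    0.35 -0.12] turn -0.0013875788918871201 F [-0.3 -0.3 -1.1] w 0.0153 t 6.0
```

```bash
python3 -m inch '[[[0.5,0.35,-0.1,0,0],[1,0,0,0,0],[1,0,0,0,0],[0,0,0,0,0]]]' 15; python3 -c "
from h import *
goto(.488,-.0562,.115,np.pi/2+.008)"
```

```text
time: 6.33
position: [0.4911, -0.0587, 0.1182]
tool_rot: [-0.015, 0.695, -0.012, 0.718]
ft_force: [-1.2, -0.9, -1.4]
grip_width: 0.0155
grasp pt [ 0.4908 -0.0584  0.1262] yaw tool y 1.575 q6 -1.87 shift cm [ 1.1   0.27 -0.31] turn -0.003798428051986935 F [-1.2 -0.9 -1.4] w 0.0155 t 6.3333
```

```bash
python3 -m inch '[[[1,0.3,-0.3,0,0],[1,0,-0.1,0,0],[1,0,-0.1,0,0],[0,0,0,0,0]]]' 12; python3 -c "
from h import *
goto(.488,-.0562,.05,np.pi/2+.008)"
```

```text
time: 6.67
position: [0.4896, -0.0571, 0.09]
tool_rot: [-0.016, 0.693, -0.013, 0.721]
ft_force: [-0.4, 0.7, 0.4]
grip_width: 0.0159
grasp pt [ 0.4893 -0.0568  0.0979] yaw tool y 1.575 q6 -1.87 shift cm [ 4.78  0.26 -0.32] turn -0.0037673565136042697 F [-0.4  0.7  0.4] w 0.0159 t 6.6667
```

```bash
python3 -m inch '[[[1,0.1,-0.15,0,0],[1,0,-0.1,0,0],[1,0,-0.1,0,0],[0,0,0,0,0]]]' 8; python3 -c "
from h import *
goto(.488,-.0562,.05,np.pi/2+.008)"
```

```text
time: 7.0
position: [0.49, -0.0576, 0.0627]
tool_rot: [-0.017, 0.691, -0.013, 0.723]
ft_force: [-0.3, -0.4, 0.4]
grip_width: 0.0158
grasp pt [ 0.4896 -0.0573  0.0706] yaw tool y 1.5759 q6 -1.86 shift cm [ 2.05  0.2  -0.26] turn -0.00291101870918431 F [-0.3 -0.4  0.4] w 0.0158 t 7.0
```

```bash
python3 -m inch '[[[0.8,0.1,-0.15,0,0],[0.8,0,-0.1,0,0],[0.4,0,0,0,0],[0,0,0,0,0]]]' 8; python3 -c "
from h import *
goto(.488,-.0562,.05,np.pi/2+.008)
snap('scene','s2.png',(230,160,160,120),5)"
```

```text
time: 7.33
position: [0.4899, -0.0574, 0.0438]
tool_rot: [-0.018, 0.689, -0.013, 0.724]
ft_force: [0.1, 0.6, 1.8]
grip_width: 0.0158
grasp pt [ 0.4895 -0.057   0.0518] yaw tool y 1.5758 q6 -1.86 shift cm [ 0.17  0.09 -0.16] turn -0.0029868623931534888 F [0.1 0.6 1.8] w 0.0158 t 7.3333
```

View pics/s2.png

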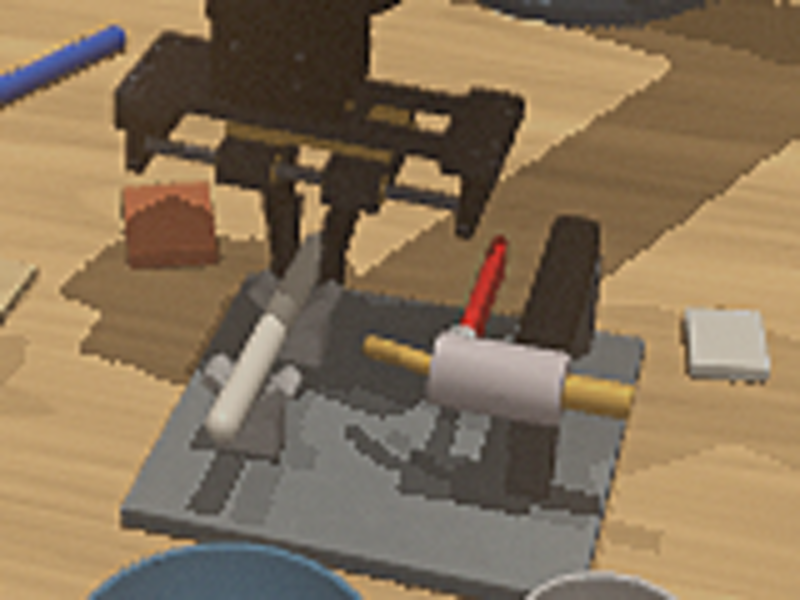

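```bash
python3 -c "
from h import *
print(pr('scene',[[.636,-.056,.05],[.62,-.056,.05]]))"; python3 -m inch '[[[0.2,0,0,0,0],[0,0,0,0,0.4],[0,0,0,0,0.4],[0,0,0,0,0.4],[0,0,0,0,0.4]]]' ; python3 -m inch '[[[-2,0,0,0,0.4],[-4,0,0,0,0.4],[-4,0,0,0,0.4],[-2,0,0,0,0.7],[0,0,0,0,1]]]';  python3 -c "
from h import *
goto(.50,.069,.14,np.pi/2+.008)
snap('scene','s3.png',(230,160,160,120),5)"
```

```text
[[273.28397995 245.95675301]
 [275.493148   241.7097435 ]]
time: 7.8
position: [0.4911, -0.0582, 0.0425]
tool_rot: [-0.018, 0.688, -0.014, 0.725]
ft_force: [-0.1, -0.1, -0.8]
grip_width: 0.032
time: 8.22
position: [0.4848, -0.0538, 0.165]
tool_rot: [-0.017, 0.69, -0.014, 0.724]
ft_force: [-0.2, -0.3, -0.7]
grip_width: 0.0419
grasp pt [ 0.4844 -0.0534  0.1729] yaw tool y 1.5746 q6 -1.87 shift cm [ 2.83 12.37  1.47] turn -0.004225594970402868 F [-0.2 -0.3 -0.7] w 0.0419 t 8.2167
```

View pics/s3.png

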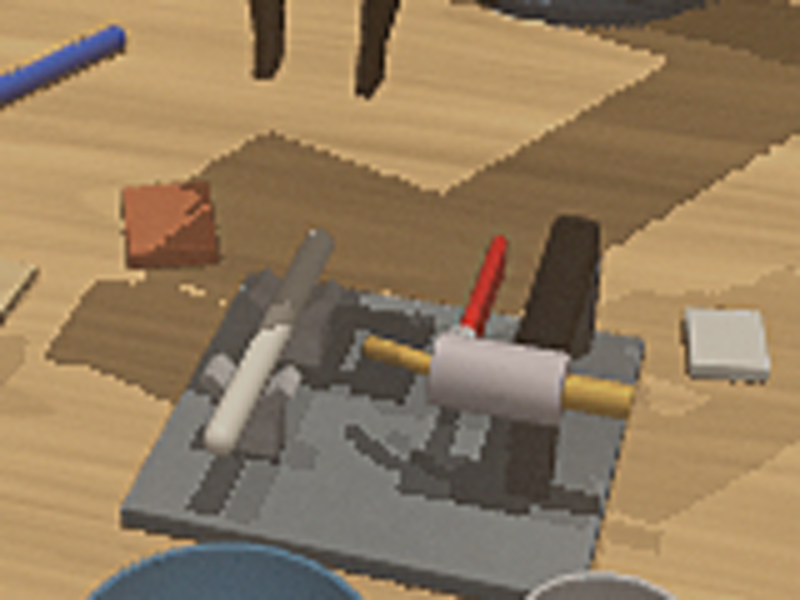

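White lies level in both V's: far end at crop (218,438), near end at (318,238), about 5 mm off the vee centre lengthwise. Next is the squeeze.

```bash
python3 -m inch '[[[0,3.5,0.5,0,1],[0,3.5,0.5,0,1],[0,3,0.4,0,1],[0.5,1.8,0,0,1],[0,0,0,0,1]]]';  python3 -c "
from h import *
goto(.50,.069,.07,np.pi/2+.008)"
```

```text
time: 8.68
position: [0.4991, 0.0647, 0.15]
tool_rot: [-0.014, 0.691, -0.017, 0.723]
ft_force: [0.4, 0.3, 0.2]
grip_width: 0.0775
grasp pt [0.4987 0.065  0.158 ] yaw tool y 1.5655 q6 -1.59 shift cm [ 8.77  0.79 -0.27] turn -0.013298912971080323 F [0.4 0.3 0.2] w 0.0775 t 8.6833
```

```bash
python3 -m inch '[[[0,0.5,0,0,1],[2,0,0,0,1],[2,0,-0.1,0,1],[2,0,-0.1,0,1],[1.7,0,-0.1,0,1],[0.5,0,0,0,1],[0,0,0,0,1]]]';  python3 -c "
from h import *
goto(.50,.069,.07,np.pi/2+.008)"
```

```text
time: 9.27
position: [0.4985, 0.063, 0.0603]
tool_rot: [-0.014, 0.693, -0.018, 0.721]
ft_force: [0.4, -0.1, 0.3]
grip_width: 0.087
grasp pt [0.4982 0.0634 0.0683] yaw tool y 1.5646 q6 -1.57 shift cm [-0.19  0.55  0.19] turn -0.014236912200375151 F [ 0.4 -0.1  0.3] w 0.087 t 9.2667
```

```bash
python3 -m inch '[[[-0.1,0.55,0.1,0,1],[0,0,0,0,1],[0,0.1,0,0,0.6]]]' 20;  python3 -c "
from h import *
goto(.50,.069,.07,np.pi/2+.008)";  python3 -m inch '[[[0,0,0,0,0.2],[0,0,0,0,0.2],[0,0,0,0,0.2],[0,0,0,0,0.2],[0,0,0,0,0.2],[0,0,0,0,0.2]]]'
```

```text
time: 9.52
position: [0.4999, 0.0686, 0.0616]
tool_rot: [-0.013, 0.693, -0.019, 0.721]
ft_force: [-0.5, -0.3, -0.2]
grip_width: 0.0852
grasp pt [0.4996 0.069  0.0695] yaw tool y 1.5619 q6 -1.55 shift cm [-0.04  0.    0.04] turn -0.016905310866920154 F [-0.5 -0.3 -0.2] w 0.0852 t 9.5167
time: 10.02
position: [0.5013, 0.0674, 0.0645]
tool_rot: [-0.015, 0.691, -0.019, 0.722]
ft_force: [-0.0, -6.5, -2.1]
grip_width: 0.0484
```

```bash
python3 -c "
from h import *
goto(.50,.069,.07,np.pi/2+.008)";
```

```text
grasp pt [0.501  0.0678 0.0724] yaw tool y 1.5645 q6 -1.55 shift cm [ 0.23  0.13 -0.11] turn -0.014315906421571878 F [-0.  -6.5 -2.1] w 0.0484 t 10.0167
```

```bash
python3 -m inch '[[[0,0.1,0,0,0.2],[0,0,0,0,0.2],[0,0,0,0,0.2],[0,0,0,0,0.2]]]' 25;   python3 -c "
from h import *
goto(.50,.069,.07,np.pi/2+.008)
snap('scene','s4.png',(270,160,100,90),6)"
```

```text
time: 10.35
position: [0.5017, 0.0698, 0.0644]
tool_rot: [-0.013, 0.691, -0.019, 0.723]
ft_force: [-0.5, -6.8, 0.0]
grip_width: 0.032
grasp pt [0.5013 0.0701 0.0723] yaw tool y 1.5604 q6 -1.55 shift cm [ 0.23 -0.1  -0.14] turn -0.018438547545172934 F [-0.5 -6.8  0. ] w 0.032 t 10.35
```

View pics/s4.png

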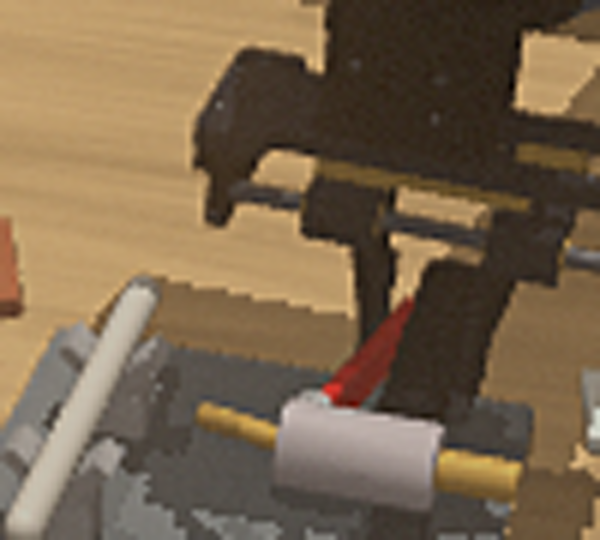

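Width is exactly 32 mm and the red trigger is swung in against the grip, with the rod still seated. I'll hold for about 1.2 s, then release.

```bash
python3 -m inch '[[[0,0,0,0,0.2],[0,0,0,0,0.2],[0,0,0,0,0.2],[0,0,0,0,0.2],[0,0,0,0,0.2],[0,0,0,0,0.2],[0,0,0,0,0.2],[0,0,0,0,0.2]]]' 25;python3 -m inch '[[[0,0,0,0,0.2],[0,0,0,0,0.2],[0,0,0,0,0.2],[0,0,0,0,0.2],[0,0,0,0,0.2],[0,0,0,0,0.2]]]';  python3 -m inch '[[[0,0,0,0,1],[0,0,0,0,1],[0,0,0,0,1],[0,0,0,0,1],[0,0,0,0,1],[0,0,0,0,1],[0,0,0,0,1]]]';   python3 -c "
from h import *
goto(.50,.069,.07,np.pi/2+.008)"
```

```text
time: 11.07
position: [0.5017, 0.0697, 0.0644]
tool_rot: [-0.012, 0.691, -0.019, 0.723]
ft_force: [-0.4, -0.7, -1.5]
grip_width: 0.0328
time: 11.57
position: [0.5016, 0.0697, 0.0643]
tool_rot: [-0.012, 0.691, -0.019, 0.723]
ft_force: [0.4, -0.8, -1.0]
grip_width: 0.0324
time: 12.15
position: [0.5009, 0.0653, 0.0642]
tool_rot: [-0.015, 0.692, -0.021, 0.722]
ft_force: [0.7, -0.6, 0.1]
grip_width: 0.0711
grasp pt [0.5006 0.0657 0.0722] yaw tool y 1.5612 q6 -1.55 shift cm [ 0.2   0.34 -0.07] turn -0.017598587121242293 F [ 0.7 -0.6  0.1] w 0.0711 t 12.15
```

```bash
python3 -m inch '[[[0,0.2,0,0,1],[-3,0,0,0,1],[-4,0,0,0,1],[-3,0,0,0,0.7],[0,-2,0.8,0,0.5],[0,-3.5,1.4,0,0.45],[0,-3.5,1.4,0,0.45],[0,-3,1.2,0,0.45]]]';   python3 -c "
from h import *
print(bp('scene',[[293.6,207.6],[273.6,247.6]],.05))
goto(.556,-.0562,.09,np.pi/2+.008)"
```

```text
time: 12.82
position: [0.541, -0.0405, 0.1757]
tool_rot: [-0.017, 0.694, -0.015, 0.72]
ft_force: [1.1, -0.1, 0.1]
grip_width: 0.0613
[[ 0.47311459 -0.055097    0.05      ]
 [ 0.64130362 -0.05346769  0.05      ]]
grasp pt [ 0.5408 -0.0402  0.1837] yaw tool y 1.5739 q6 -1.81 shift cm [ 9.48 -1.18  1.17] turn -0.004851266988915581 F [ 1.1 -0.1  0.1] w 0.0613 t 12.8167
```

```bash
python3 -m inch '[[[0,-1.2,1.2,0,0.45],[0,0,0,0,0.45],[3,0,0,0,0.45],[3,0,-0.1,0,0.45],[2,0,-0.1,0,0.45],[0,0,0,0,0.45]]]';   python3 -c "
from h import *
goto(.556,-.0562,.05,np.pi/2+.008)"
```

```text
time: 13.32
position: [0.5607, -0.0601, 0.0989]
tool_rot: [-0.016, 0.689, -0.018, 0.725]
ft_force: [-0.7, 0.2, 0.5]
grip_width: 0.0393
grasp pt [ 0.5603 -0.0597  0.1069] yaw tool y 1.5672 q6 -1.82 shift cm [ 5.64  0.62 -0.72] turn -0.011596128371998082 F [-0.7  0.2  0.5] w 0.0393 t 13.3167
```

```bash
python3 -m inch '[[[1.5,0.5,-0.5,0,0.45],[1.5,0,-0.1,0,0.45],[1.5,0,-0.1,0,0.45],[1,0,-0.1,0,0.45],[0,0,0,0,0.45]]]';   python3 -c "
from h import *
goto(.556,-.0562,.05,np.pi/2+.008)"
```

```text
time: 13.73
position: [0.5535, -0.0517, 0.0441]
tool_rot: [-0.017, 0.689, -0.016, 0.724]
ft_force: [0.3, -0.3, -0.2]
grip_width: 0.0391
grasp pt [ 0.5531 -0.0514  0.0521] yaw tool y 1.5715 q6 -1.81 shift cm [ 0.24 -0.47  0.28] turn -0.007275297560423333 F [ 0.3 -0.3 -0.2] w 0.0391 t 13.7333
```

Now grip at the middle, lift, and measure the setter afresh from the top camera with the arm clear of it.

```bash
python3 -m inch '[[[0.2,-0.45,0.2,0,0.45],[0,0,0,0,0],[0,0,0,0,0],[0,0,0,0,0],[0,0,0,0,0],[0,0,0,0,0]]]' 25; python3 -m inch '[[[-2,0,0,0,0],[-4,0,0,0,0],[-3,0,0,0,0],[-2,0,0,0,0]]]';   python3 - <<'E'
from h import *
goto(.5,.15,.16,np.pi/2+.1)
im=camera('top')[:,:,::-1]; x0,y0,w,h,k=80,145,95,90,6
c=cv2.resize(im[y0:y0+h,x0:x0+w],None,fx=k,fy=k,interpolation=cv2.INTER_CUBIC)
sc=camera('scene')[:,:,::-1]; x1,y1,w1,h1,k1=250,130,250,200,2.2
d=cv2.resize(sc[130:375,245:345],None,fx=2.2,fy=2.2,interpolation=cv2.INTER_CUBIC)
cv2.imwrite('pics/t5.png',np.hstack([c[:539],d[:539]]))
E
```

```text
time: 14.23
position: [0.558, -0.056, 0.0465]
tool_rot: [-0.018, 0.687, -0.016, 0.726]
ft_force: [-1.0, 0.7, -0.3]
grip_width: 0.0152
time: 14.57
position: [0.5482, -0.0503, 0.155]
tool_rot: [-0.016, 0.692, -0.015, 0.722]
ft_force: [1.0, -0.5, -1.0]
grip_width: 0.0152
grasp pt [ 0.5479 -0.0499  0.163 ] yaw tool y 1.5717 q6 -1.82 shift cm [-0.77 19.99 -4.74] turn -0.0990898820881807 F [ 1.  -0.5 -1. ] w 0.0152 t 14.5667
```

View pics/t5.png

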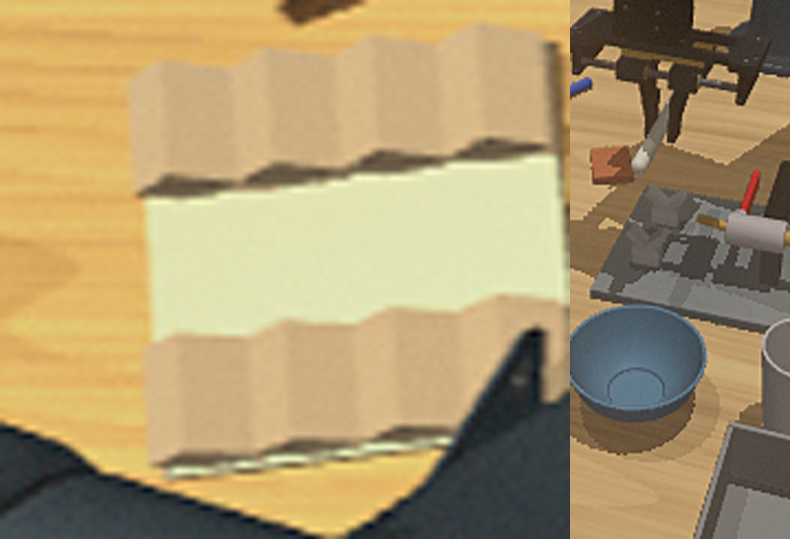

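```bash
python3 - <<'E'
from h import *
from scipy.optimize import least_squares
a=np.array([(157,62),(268,48),(373,37),(480,25),(178,176),(281,165),(390,152),(495,140),(181,336),(287,320),(388,308),(497,295)])/6+[80,145]
Y=[63,21,-21,-63]
P=np.array([(x,y,45) for x in(80,32,-32) for y in Y])/1000
def w(p):
    c,s=np.cos(p[2]),np.sin(p[2]);return np.c_[p[0]+c*P[:,0]-s*P[:,1],p[1]+s*P[:,0]+c*P[:,1],P[:,2]]
ci=camera_info('top')
r=least_squares(lambda p:(pr('top',w(p),ci)-a).ravel(),[.58,.28,.1])
print(r.x.round(4),r.fun.reshape(-1,2).round(1).tolist())
x,y,t=r.x
for g in(.042,0,-.042):print(g,(x-np.sin(t)*g).round(4),(y+np.cos(t)*g).round(4))
E
```

```text
[0.5854 0.2777 0.1271] [[1.3, -0.1], [0.4, 0.1], [0.3, -0.1], [-0.0, -0.1], [-1.1, 0.2], [-0.6, -0.1], [-1.1, 0.0], [-1.0, -0.1], [-0.1, -0.3], [0.1, 0.2], [1.1, 0.1], [0.7, 0.2]]
0.042 0.5801 0.3194
0 0.5854 0.2777
-0.042 0.5907 0.2361
```

The setter has already been knocked: its bay's left edge moved from raw 92 to 105. Its new pose is (0.585, 0.278) with yaw 0.127. White goes to the middle groove because the black crate stands near the +y side.

```bash
python3 -m inch '[[[0,2,0,-0.04,0],[0,3.7,0.2,-0.04,0],[0,3.7,0.6,-0.04,0],[0,3.7,0.7,0,0],[0,3.7,0.7,0,0],[0,3.7,0.7,0,0],[0,3.7,0.7,0,0],[0,3,0.6,0,0]]]';   python3 -c "
from h import *
goto(.5854,.2777,.12,np.pi/2+.127)"
```

```text
time: 15.33
position: [0.5652, 0.2262, 0.1381]
tool_rot: [-0.058, 0.691, 0.021, 0.72]
ft_force: [1.0, 0.0, -0.1]
grip_width: 0.0154
grasp pt [0.5648 0.2266 0.1461] yaw tool y 1.6826 q6 -1.41 shift cm [2.44 4.98 2.53] turn -0.015149367546155146 F [ 1.   0.  -0.1] w 0.0154 t 15.3333
```

```bash
python3 -m inch '[[[0,2.8,1.4,-0.015,0],[0,2,1.1,0,0],[0.6,0,0,0,0],[0,0,0,0,0]]]';   python3 -c "
from h import *
goto(.5854,.2777,.1,np.pi/2+.127)
print(R.from_quat(robot.get_obs()['tool_rot']).as_matrix().round(3))"
```

```text
time: 15.67
position: [0.5807, 0.2863, 0.1232]
tool_rot: [-0.067, 0.694, 0.03, 0.717]
ft_force: [-0.5, -0.5, -0.8]
grip_width: 0.0153
grasp pt [0.5804 0.2867 0.1312] yaw tool y 1.7078 q6 -1.36 shift cm [ 3.18 -0.79  0.28] turn 0.01004062615103729 F [-0.5 -0.5 -0.8] w 0.0153 t 15.6667
[[ 0.036 -0.136  0.99 ]
 [-0.05   0.989  0.138]
 [-0.998 -0.054  0.029]]
```

```bash
python3 -m inch '[[[0.5,-0.8,0.4,0,0],[1.5,0,0,0,0],[1.5,0,0,0,0],[1,0,0,0,0],[0,0,0,0,0]]]';   python3 -c "
from h import *
goto(.5854,.2777,.035,np.pi/2+.127)"
```

```text
time: 16.08
position: [0.5859, 0.2691, 0.0735]
tool_rot: [-0.067, 0.696, 0.028, 0.714]
ft_force: [-0.7, 0.4, -1.3]
grip_width: 0.0155
grasp pt [0.5856 0.2695 0.0814] yaw tool y 1.7047 q6 -1.37 shift cm [ 4.59  1.08 -0.02] turn 0.006940467447902332 F [-0.7  0.4 -1.3] w 0.0155 t 16.0833
```

```bash
python3 -m inch '[[[0,1,0,0,0],[0,0,0,0,0],[0,0,0,0,0]]]';   python3 -c "
from h import *
goto(.5854,.2777,.035,np.pi/2+.127)
snap('top','t6.png',(80,140,110,90),7)"
```

```text
time: 16.33
position: [0.5845, 0.2764, 0.0724]
tool_rot: [-0.066, 0.697, 0.026, 0.713]
ft_force: [-0.6, -0.2, -0.7]
grip_width: 0.0152
grasp pt [0.5843 0.2769 0.0803] yaw tool y 1.7006 q6 -1.35 shift cm [4.52 0.33 0.03] turn 0.0027692760066371225 F [-0.6 -0.2 -0.7] w 0.0152 t 16.3333
```

View pics/t6.png

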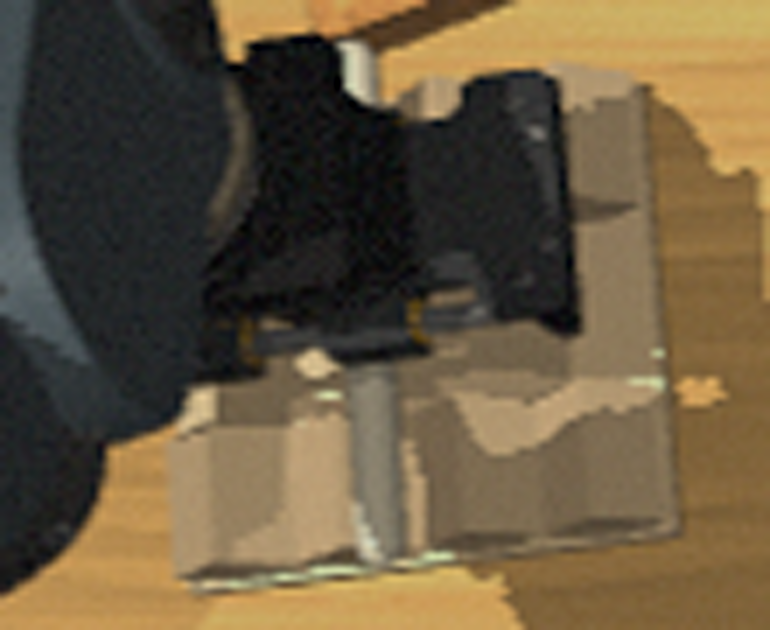

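The rod sits over the middle groove, with its near end at crop (375,560). I'll lower it in.

```bash
python3 -m inch '[[[1.2,0.2,0,0,0],[1.2,0.05,0,0,0],[1,0.05,0,0,0],[0,0,0,0,0]]]' 15;   python3 -c "
from h import *
goto(.5854,.2777,.035,np.pi/2+.127)"
```

```text
time: 16.72
position: [0.5867, 0.279, 0.0379]
tool_rot: [-0.066, 0.695, 0.027, 0.715]
ft_force: [0.2, -0.3, -0.7]
grip_width: 0.0158
grasp pt [0.5864 0.2795 0.0459] yaw tool y 1.7014 q6 -1.35 shift cm [ 1.09 -0.1  -0.15] turn 0.0036244032037078266 F [ 0.2 -0.3 -0.7] w 0.0158 t 16.7167
```

```bash
python3 -m inch '[[[0.6,-0.1,-0.1,0,0],[0.3,0,0,0,0],[0,0,0,0,0]]]' 8;   python3 -c "
from h import *
goto(.5854,.2777,.035,np.pi/2+.127)"
```

```text
time: 16.97
position: [0.587, 0.279, 0.0287]
tool_rot: [-0.065, 0.694, 0.028, 0.716]
ft_force: [0.5, -1.4, 1.5]
grip_width: 0.0161
grasp pt [0.5867 0.2794 0.0367] yaw tool y 1.7014 q6 -1.35 shift cm [ 0.17 -0.14 -0.16] turn 0.003625691266526676 F [ 0.5 -1.4  1.5] w 0.0161 t 16.9667
```

Contact is felt at about the seated height. I'll open slightly, rise and check.

```bash
python3 -m inch '[[[0.1,0,0,0,0.3],[0,0,0,0,0.3],[0,0,0,0,0.3],[0,0,0,0,0.3],[-1,0,0,0,0.3],[-3,0,0,0,0.3],[-4,0,0,0,0.3],[-4,0,0,0,0.3]]]';  python3 -m inch '[[[0,-4,0,0.06,0.4],[0,-4,0,0.06,0.4],[0,-4,0,0.04,0.4],[0,-4,0,0,0.4],[0,-4,-0.8,0,0.4],[0,-4,-0.8,0,0.4],[0,-4,-0.8,0,0.4],[0,-4,-0.8,0,0.4]]]';  python3 - <<'E'
from h import *
goto(.488,-.332,.15,np.pi/2-.02)
im=camera('top')[:,:,::-1]; 
c=cv2.resize(im[145:235,80:180],None,fx=5,fy=5,interpolation=cv2.INTER_CUBIC)
sc=camera('scene')[:,:,::-1]
d=cv2.resize(sc[220:330,380:495],None,fx=2.6,fy=2.6,interpolation=cv2.INTER_CUBIC)
d=cv2.copyMakeBorder(d,0,450-d.shape[0],0,0,cv2.BORDER_CONSTANT)
cv2.imwrite('pics/t7.png',np.hstack([c,d]))
E
```

```text
time: 17.63
position: [0.5762, 0.2817, 0.1408]
tool_rot: [-0.067, 0.703, 0.025, 0.708]
ft_force: [1.1, -0.2, -0.1]
grip_width: 0.026
time: 18.3
position: [0.5571, -0.0339, 0.1767]
tool_rot: [-0.011, 0.688, -0.025, 0.725]
ft_force: [0.7, 0.6, 0.0]
grip_width: 0.0346
grasp pt [ 0.5567 -0.0335  0.1847] yaw tool y 1.5494 q6 -1.76 shift cm [  4.61 -29.78  -6.49] turn -0.001365979440823173 F [0.7 0.6 0. ] w 0.0346 t 18.3
```

View pics/t7.png

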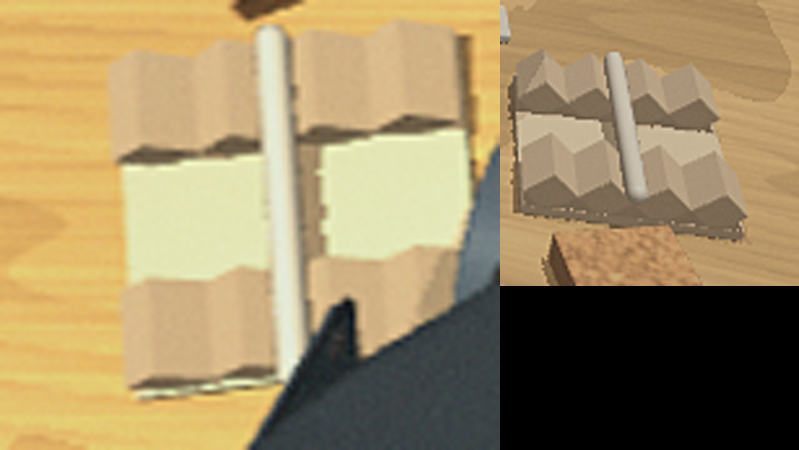

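White lies in the middle groove: ends at crop (270,32) and (292,370), and clearly down between ridges in the scene view. Now the terracotta rod.

```bash
python3 -c "
from h import *
e=bp('top',[[134,151.4],[138.4,219]],.035);print(e,e.mean(0))"; python3 -m inch '[[[0,-3.8,-0.9,0,0.4],[0,-3.8,-0.9,0,0.4],[0,-3.8,-0.9,0,0.4],[0,-3.8,-0.9,0,0.4],[0,-3.8,-0.9,0,0.4],[0,-3.8,-0.9,0,0.4],[0,-3,-0.6,0,0.4],[0,0,0,0,0.4]]]';   python3 -c "
from h import *
goto(.488,-.332,.15,np.pi/2-.02)"
```

```text
[[0.66966668 0.29069299 0.035     ]
 [0.50405602 0.26990308 0.035     ]] [0.58686135 0.28029803 0.035     ]
time: 19.07
position: [0.4916, -0.2984, 0.1928]
tool_rot: [-0.012, 0.684, -0.027, 0.729]
ft_force: [1.3, -0.5, 0.3]
grip_width: 0.0348
grasp pt [ 0.4911 -0.2979  0.2008] yaw tool y 1.5467 q6 -2.29 shift cm [ 5.23 -3.13 -0.56] turn -0.004134855779202917 F [ 1.3 -0.5  0.3] w 0.0348 t 19.0667
```

```bash
python3 -m inch '[[[0,-3,-0.5,0,0.4],[0,0,0,0,0.4],[2,0,0,0,0.4],[2,0,0,0,0.4],[1,0,0,0,0.4],[0,0,0,0,0.4]]]';   python3 -c "
from h import *
print(R.from_quat(robot.get_obs()['tool_rot']).as_matrix().round(3))
goto(.488,-.332,.1015,np.pi/2-.02)"
```

```text
time: 19.57
position: [0.4924, -0.3313, 0.1474]
tool_rot: [-0.012, 0.682, -0.03, 0.731]
ft_force: [-1.0, -0.5, -0.7]
grip_width: 0.035
[[ 0.068  0.027  0.997]
 [-0.059  0.998 -0.023]
 [-0.996 -0.057  0.07 ]]
grasp pt [ 0.4918 -0.3308  0.1553] yaw tool y 1.5435 q6 -2.33 shift cm [ 5.34  0.18 -0.76] turn -0.007285245737852497 F [-1.  -0.5 -0.7] w 0.035 t 19.5667
```

```bash
python3 -m inch '[[[1.5,0,-0.7,0,0.4],[1.5,0.1,0,0,0.4],[1.5,0,0,0,0.4],[0,0,0,0,0.4]]]';   python3 -c "
from h import *
goto(.488,-.332,.1015,np.pi/2-.02)"
```

```text
time: 19.9
position: [0.4914, -0.3296, 0.1036]
tool_rot: [-0.014, 0.681, -0.028, 0.732]
ft_force: [-0.2, 0.9, -0.5]
grip_width: 0.0348
grasp pt [ 0.4908 -0.3291  0.1116] yaw tool y 1.5478 q6 -2.34 shift cm [ 1.   -0.23 -0.35] turn -0.0030259133308274677 F [-0.2  0.9 -0.5] w 0.0348 t 19.9
```

```bash
python3 -m inch '[[[0.8,-0.25,-0.3,0,0.4],[0.2,0,0,0,0.4],[0,0,0,0,0.4]]]';   python3 -c "
from h import *
goto(.488,-.332,.1015,np.pi/2-.02)"
```

```text
time: 20.15
position: [0.4906, -0.3319, 0.0951]
tool_rot: [-0.015, 0.68, -0.028, 0.732]
ft_force: [0.4, 0.5, 0.3]
grip_width: 0.0349
grasp pt [ 0.49   -0.3314  0.1031] yaw tool y 1.5502 q6 -2.35 shift cm [ 0.14 -0.06 -0.21] turn -0.0006313485915578898 F [0.4 0.5 0.3] w 0.0349 t 20.15
```

```bash
python3 -m inch '[[[0.1,-0.05,-0.1,0,0],[0,0,0,0,0],[0,0,0,0,0],[0,0,0,0,0],[0,0,0,0,0]]]' 25; python3 -m inch '[[[-0.83,-0.08,-1.24,0,0],[-0.83,-0.08,-1.24,0,0],[-0.83,-0.08,-1.24,0,0]]]'; python3 -c "
from h import *
goto(.49,-.332,.103,np.pi/2-.02)"
```

```text
time: 20.57
position: [0.4906, -0.3332, 0.0967]
tool_rot: [-0.016, 0.679, -0.029, 0.733]
ft_force: [-0.0, -0.0, -0.9]
grip_width: 0.0152
time: 20.82
position: [0.4507, -0.3326, 0.1189]
tool_rot: [-0.017, 0.679, -0.027, 0.733]
ft_force: [1.0, 0.1, -0.0]
grip_width: 0.0154
grasp pt [ 0.4501 -0.3321  0.1269] yaw tool y 1.5533 q6 -2.42 shift cm [2.68 0.23 3.79] turn 0.002478811839796924 F [ 1.   0.1 -0. ] w 0.0154 t 20.8167
```

```bash
python3 -m inch '[[[-0.85,-0.08,-1.3,0,0],[-0.85,-0.08,-1.3,0,0],[-0.85,-0.08,-1.3,0,0],[-0.85,-0.08,-1.3,0,0],[-0.85,-0.08,-1.3,0,0],[-2,0,-0.5,0,0],[-2,0,0,0,0]]]'; python3 -c "
from h import *
goto(.488,-.0562,.20,np.pi/2+.008)"
```

```text
time: 21.4
position: [0.3582, -0.326, 0.2009]
tool_rot: [-0.012, 0.682, -0.027, 0.731]
ft_force: [0.1, -0.5, -1.5]
grip_width: 0.0155
grasp pt [ 0.3577 -0.3255  0.2088] yaw tool y 1.548 q6 -2.56 shift cm [ 0.26 27.23 12.43] turn -0.0308389932018569 F [ 0.1 -0.5 -1.5] w 0.0155 t 21.4
```

```bash
python3 -m inch '[[[0,2.5,1.2,0,0],[0,3.7,1.7,0,0],[0,3.7,1.7,0,0],[0,3.7,1.7,0,0],[0,3.7,1.7,0,0],[0,3.7,1.7,0,0],[0,3,1.3,0,0],[0,0,0,0,0]]]'; python3 -c "
from h import *
goto(.488,-.0562,.16,np.pi/2+.008)"
```

```text
time: 22.07
position: [0.4696, -0.0895, 0.2045]
tool_rot: [-0.011, 0.677, -0.041, 0.735]
ft_force: [1.1, -0.3, -0.3]
grip_width: 0.0151
grasp pt [ 0.469  -0.0889  0.2125] yaw tool y 1.5262 q6 -1.89 shift cm [5.12 3.72 1.33] turn -0.052613455445363666 F [ 1.1 -0.3 -0.3] w 0.0151 t 22.0667
```

```bash
python3 -m inch '[[[0,3.4,1.4,-0.05,0],[0,0,0,0,0],[0,0,0,0,0]]]'; python3 -c "
from h import *
goto(.488,-.0562,.13,np.pi/2+.008)
print(R.from_quat(robot.get_obs()['tool_rot']).as_matrix().round(3))"
```

```text
time: 22.32
position: [0.4827, -0.0545, 0.205]
tool_rot: [-0.032, 0.678, -0.022, 0.734]
ft_force: [-0.7, -0.1, -0.1]
grip_width: 0.0155
grasp pt [ 0.482  -0.0538  0.2129] yaw tool y 1.5821 q6 -1.86 shift cm [ 8.31  0.4  -0.07] turn 0.0032950776698492668 F [-0.7 -0.1 -0.1] w 0.0155 t 22.3167
[[ 0.08  -0.011  0.997]
 [-0.076  0.997  0.017]
 [-0.994 -0.078  0.079]]
```

```bash
python3 -m inch '[[[2,0.1,0,0,0],[2,0.1,0,0,0],[2,0.1,0,0,0],[1.5,0.1,0,0,0],[0,0,0,0,0]]]' 15; python3 -c "
from h import *
goto(.488,-.0562,.12,np.pi/2+.008)"
```

```text
time: 22.73
position: [0.4857, -0.0626, 0.132]
tool_rot: [-0.031, 0.676, -0.026, 0.736]
ft_force: [-0.6, 0.1, -1.0]
grip_width: 0.0153
grasp pt [ 0.485  -0.062   0.1399] yaw tool y 1.5747 q6 -1.84 shift cm [1.96 0.73 0.13] turn -0.004059976219988215 F [-0.6  0.1 -1. ] w 0.0153 t 22.7333
```

```bash
python3 -m inch '[[[0.5,0.7,0.1,0,0],[1,0.05,0,0,0],[1,0.05,-0.1,0,0],[0,0,0,0,0]]]' 15; python3 -c "
from h import *
goto(.488,-.0562,.10,np.pi/2+.008)"
```

```text
time: 23.07
position: [0.4871, -0.0602, 0.1084]
tool_rot: [-0.029, 0.675, -0.029, 0.737]
ft_force: [0.6, 0.7, 0.1]
grip_width: 0.0156
grasp pt [ 0.4864 -0.0595  0.1163] yaw tool y 1.5666 q6 -1.81 shift cm [1.61 0.47 0.02] turn -0.012221476058678737 F [0.6 0.7 0.1] w 0.0156 t 23.0667
```

```bash
python3 -m inch '[[[0.3,0.45,0,-0.012,0],[1,0.1,-0.1,0,0],[1,0.1,-0.1,0,0],[1,0.1,-0.1,0,0],[0,0,0,0,0]]]' 10; python3 -c "
from h import *
goto(.488,-.0562,.05,np.pi/2+.008)"
```

```text
time: 23.48
position: [0.4897, -0.0562, 0.0787]
tool_rot: [-0.035, 0.671, -0.026, 0.74]
ft_force: [0.5, -0.3, -0.4]
grip_width: 0.0158
grasp pt [ 0.4889 -0.0555  0.0867] yaw tool y 1.5784 q6 -1.79 shift cm [ 3.63  0.25 -0.44] turn -0.00042677109970545857 F [ 0.5 -0.3 -0.4] w 0.0158 t 23.4833
```

```bash
python3 -m inch '[[[1,0.05,-0.15,0,0],[1,0.05,-0.1,0,0],[1,0.05,-0.1,0,0],[0.5,0,0,0,0],[0,0,0,0,0]]]' 8; python3 -c "
from h import *
goto(.488,-.0562,.05,np.pi/2+.008)"
```

```text
time: 23.9
position: [0.4915, -0.0579, 0.0464]
tool_rot: [-0.036, 0.669, -0.027, 0.742]
ft_force: [0.4, -0.0, -0.3]
grip_width: 0.0153
grasp pt [ 0.4907 -0.0572  0.0543] yaw tool y 1.5798 q6 -1.77 shift cm [ 0.39  0.14 -0.31] turn 0.0009680919718586534 F [ 0.4 -0.  -0.3] w 0.0153 t 23.9
```

```bash
python3 -m inch '[[[0.4,0.05,-0.2,0,0],[0.2,0,0,0,0],[0,0,0,0,0]]]' 8; python3 -c "
from h import *
goto(.488,-.0562,.05,np.pi/2+.008)"; python3 -m inch '[[[0,0,0,0,0.4],[0,0,0,0,0.4],[0,0,0,0,0.4],[0,0,0,0,0.4],[-2,0,0,0,0.4],[-4,0,0,0,0.4],[-4,0,0,0,0.7],[-2,0,0,0,1]]]';  python3 -c "
from h import *
goto(.50,.069,.15,np.pi/2+.008)
snap('scene','s8.png',(230,160,160,120),5)"
```

```text
time: 24.15
position: [0.4907, -0.0576, 0.041]
tool_rot: [-0.036, 0.668, -0.027, 0.743]
ft_force: [0.2, 0.9, 0.8]
grip_width: 0.0159
grasp pt [ 0.4899 -0.0569  0.049 ] yaw tool y 1.5797 q6 -1.76 shift cm [-0.13  0.06 -0.17] turn 0.0009382358587251005 F [0.2 0.9 0.8] w 0.0159 t 24.15
time: 24.82
position: [0.4765, -0.0477, 0.159]
tool_rot: [-0.034, 0.672, -0.026, 0.739]
ft_force: [0.6, -0.3, -0.0]
grip_width: 0.0414
grasp pt [ 0.4757 -0.0471  0.167 ] yaw tool y 1.5786 q6 -1.82 shift cm [ 0.93 11.69  2.44] turn -0.00017793653216058303 F [ 0.6 -0.3 -0. ] w 0.0414 t 24.8167
```

View pics/s8.png

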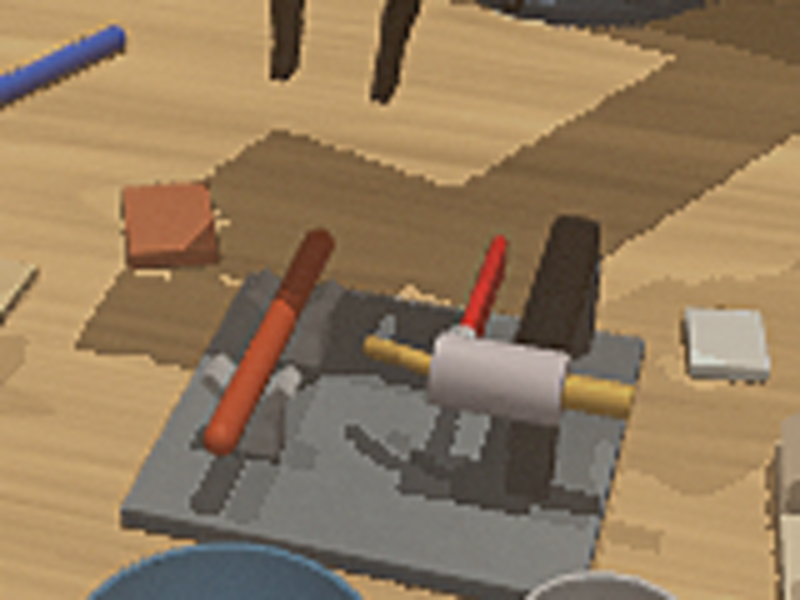

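Terracotta is seated in the same place as white was: ends at crop (220,438) and (320,238). Next is the squeeze.

```bash
python3 -m inch '[[[0,3.5,0.7,0,1],[0,3.5,0.7,0,1],[0,3,0.7,0,1],[0,1.5,0.3,0,1],[0,0,0,0,1]]]';  python3 -c "
from h import *
goto(.50,.069,.07,np.pi/2+.008)"
```

```text
time: 25.28
position: [0.5059, 0.0674, 0.1575]
tool_rot: [-0.033, 0.665, -0.031, 0.745]
ft_force: [-0.3, 0.3, 0.2]
grip_width: 0.0777
grasp pt [0.505  0.0681 0.1654] yaw tool y 1.5684 q6 -1.51 shift cm [ 9.38  0.95 -1.57] turn -0.010348398769906009 F [-0.3  0.3  0.2] w 0.0777 t 25.2833
```

```bash
python3 -m inch '[[[0,0.2,-0.3,0,1],[2,0.2,-0.3,0,1],[2,0.2,-0.3,0,1],[2,0.2,-0.3,0,1],[2,0.1,-0.2,0,1],[1,0,0,0,1],[0,0,0,0,1]]]';  python3 -c "
from h import *
goto(.50,.069,.07,np.pi/2+.008)"
```

```text
time: 25.87
position: [0.5008, 0.0643, 0.0624]
tool_rot: [-0.033, 0.665, -0.032, 0.745]
ft_force: [-0.0, -0.5, 0.9]
grip_width: 0.0869
grasp pt [0.4999 0.065  0.0703] yaw tool y 1.5668 q6 -1.44 shift cm [-0.    0.4   0.01] turn -0.01199057984956875 F [-0.  -0.5  0.9] w 0.0869 t 25.8667
```

```bash
python3 -m inch '[[[0,0.4,0,0,1],[0,0,0,0,0.2],[0,0,0,0,0.2],[0,0,0,0,0.2],[0,0,0,0,0.2],[0,0,0,0,0.2]]]' 25; python3 -c "
from h import *
goto(.50,.069,.07,np.pi/2+.008)"; python3 -m inch '[[[0,0.1,0,0,0.2],[0,0.1,0,0,0.2],[0,0,0,0,0.2],[0,0,0,0,0.2],[0,0,0,0,0.2],[0,0,0,0,0.2],[0,0,0,0,0.2]]]';python3 -c "
from h import *
goto(.50,.069,.07,np.pi/2+.008)
im=camera('scene')[:,:,::-1];cv2.imwrite('pics/s9.png',cv2.resize(im[160:250,270:370],None,fx=6,fy=6,interpolation=2))"
```

```text
time: 26.37
position: [0.5007, 0.0662, 0.064]
tool_rot: [-0.032, 0.665, -0.033, 0.746]
ft_force: [-1.1, -4.1, -1.1]
grip_width: 0.0613
grasp pt [0.4998 0.067  0.0719] yaw tool y 1.5634 q6 -1.43 shift cm [ 0.17  0.22 -0.  ] turn -0.015394328614108721 F [-1.1 -4.1 -1.1] w 0.0613 t 26.3667
time: 26.95
position: [0.5008, 0.0698, 0.0645]
tool_rot: [-0.031, 0.664, -0.033, 0.746]
ft_force: [0.7, -3.0, -1.4]
grip_width: 0.0328
grasp pt [0.4999 0.0705 0.0724] yaw tool y 1.5614 q6 -1.42 shift cm [ 0.25 -0.13 -0.01] turn -0.017388845861946667 F [ 0.7 -3.  -1.4] w 0.0328 t 26.95
```

View pics/s9.png

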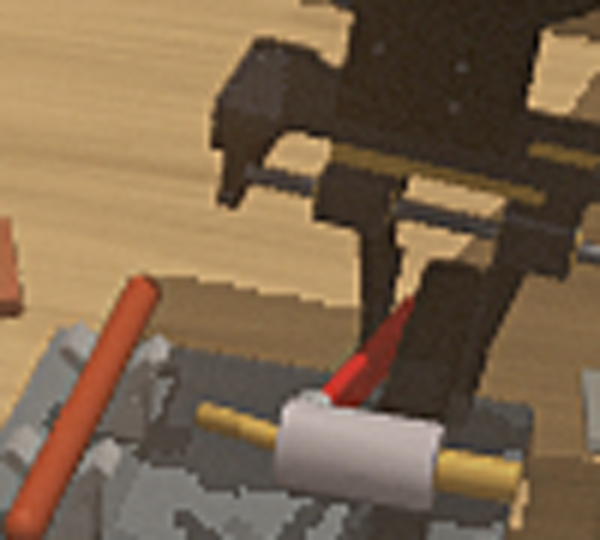

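The trigger is home, looking the same as the first time, with the rod seated. I'll hold, release and lift.

```bash
python3 -m inch '[[[0,0,0,0,0.2],[0,0,0,0,0.2],[0,0,0,0,0.2],[0,0,0,0,0.2],[0,0,0,0,0.2],[0,0,0,0,0.2],[0,0,0,0,0.2],[0,0,0,0,0.2]]]' 25;python3 -m inch '[[[0,0,0,0,0.2],[0,0,0,0,0.2],[0,0,0,0,0.2],[0,0,0,0,0.2],[0,0,0,0,0.2],[0,0,0,0,0.2]]]';  python3 -m inch '[[[0,0,0,0,1],[0,0,0,0,1],[0,0,0,0,1],[0,0,0,0,1],[0,0,0,0,1],[0,0,0,0,1],[0,0.2,0,0,1]]]'; python3 -m inch '[[[-3,0,0,0,1],[-4,0,0,0,1],[-3,0,0,0,0.7],[0,-2,1,0,0.5],[0,-3.5,1.4,0,0.45],[0,-3.5,1.4,0,0.45],[0,-3.5,1.2,0,0.45],[0,0,0,0,0.45]]]';   python3 -c "
from h import *
print(R.from_quat(robot.get_obs()['tool_rot']).as_matrix().round(3))
goto(.556,-.0562,.1,np.pi/2+.008)"
```

```text
time: 27.67
position: [0.5008, 0.0697, 0.0645]
tool_rot: [-0.03, 0.664, -0.034, 0.746]
ft_force: [0.2, -0.7, -1.4]
grip_width: 0.0322
time: 28.17
position: [0.5008, 0.0697, 0.0645]
tool_rot: [-0.03, 0.664, -0.034, 0.746]
ft_force: [0.4, -1.3, -0.9]
grip_width: 0.0324
time: 28.75
position: [0.5, 0.0678, 0.0642]
tool_rot: [-0.032, 0.665, -0.035, 0.745]
ft_force: [0.4, -0.5, 0.2]
grip_width: 0.0714
time: 29.42
position: [0.5402, -0.0441, 0.1859]
tool_rot: [-0.035, 0.664, -0.03, 0.747]
ft_force: [0.8, 0.1, -0.0]
grip_width: 0.0553
[[ 0.117 -0.002  0.993]
 [-0.092  0.996  0.013]
 [-0.989 -0.093  0.117]]
grasp pt [ 0.5393 -0.0434  0.1938] yaw tool y 1.5728 q6 -1.78 shift cm [ 9.59 -0.41  0.55] turn -0.006031435192586088 F [ 0.8  0.1 -0. ] w 0.0553 t 29.4167
```

```bash
python3 -m inch '[[[0,-0.4,0.6,0,0.45],[0,0,0,0,0.45],[3,0,0,0,0.45],[3,0,0,0,0.45],[2.5,0,0,0,0.45],[0,0,0,0,0.45]]]';   python3 -c "
from h import *
goto(.556,-.0562,.05,np.pi/2+.008)"
```

```text
time: 29.92
position: [0.5596, -0.0528, 0.1035]
tool_rot: [-0.036, 0.66, -0.03, 0.75]
ft_force: [-0.7, 0.2, 0.1]
grip_width: 0.0392
grasp pt [ 0.5586 -0.052   0.1114] yaw tool y 1.5733 q6 -1.76 shift cm [ 6.07  0.15 -1.03] turn -0.005454944040535148 F [-0.7  0.2  0.1] w 0.0392 t 29.9167
```

```bash
python3 -m inch '[[[1,0,-0.5,0,0.45],[1.5,0,-0.2,0,0.45],[1.5,0,-0.2,0,0.45],[1.5,0,-0.1,0,0.45],[0.5,0,0,0,0.45],[0,0,0,0,0.45]]]';   python3 -c "
from h import *
goto(.556,-.0562,.05,np.pi/2+.008)"
```

```text
time: 30.42
position: [0.5558, -0.0503, 0.0435]
tool_rot: [-0.038, 0.661, -0.025, 0.749]
ft_force: [0.3, 0.0, -0.4]
grip_width: 0.0391
grasp pt [ 0.5548 -0.0496  0.0514] yaw tool y 1.5829 q6 -1.75 shift cm [ 0.21 -0.64  0.09] turn 0.004135991757007851 F [ 0.3  0.  -0.4] w 0.0391 t 30.4167
```

```bash
python3 -m inch '[[[0.1,-0.6,0.1,0,0.45],[0,0,0,0,0],[0,0,0,0,0],[0,0,0,0,0],[0,0,0,0,0],[0,0,0,0,0]]]' 25; python3 -m inch '[[[-2,0,0,0,0],[-4,0,0,0,0],[-3,0,0,0,0],[-2,0,0,0,0]]]';   python3 - <<'E'
from h import *
goto(.5907,.2361,.16,np.pi/2+.127)
im=camera('top')[:,:,::-1]
c=cv2.resize(im[145:235,80:180],None,fx=5,fy=5,interpolation=cv2.INTER_CUBIC)
o=cv2.imread('pics/t7.png')[:450,:500]
g=lambda a:np.float32(cv2.cvtColor(a,6))
for b in((90,20,260,280),(90,20,400,250)):
    x,y,w,h=b; A=g(o)[y:y+h,x:x+w];B=g(c)[y:y+h,x:x+w]
    print(cv2.phaseCorrelate(A,B),np.abs(A-B).mean())
E
```

```text
time: 30.92
position: [0.5592, -0.0559, 0.0481]
tool_rot: [-0.039, 0.659, -0.025, 0.751]
ft_force: [0.6, 0.4, -1.4]
grip_width: 0.0155
time: 31.25
position: [0.5411, -0.0456, 0.155]
tool_rot: [-0.037, 0.664, -0.024, 0.746]
ft_force: [0.7, -0.2, -0.8]
grip_width: 0.0153
grasp pt [ 0.5402 -0.0449  0.1629] yaw tool y 1.5841 q6 -1.79 shift cm [-1.53 27.95  5.64] turn -0.11368573129452653 F [ 0.7 -0.2 -0.8] w 0.0153 t 31.25
((-0.01343682610365704, 0.028548925745042197), 0.8418339939274415) 4.3500137
((-0.016895046915834655, -0.016717141049625184), 0.6708118001556397) 5.5572
```

```bash
python3 -m inch '[[[-0.3,2,0,-0.04,0],[-0.3,3.7,0.2,-0.04,0],[-0.3,3.7,0.4,-0.035,0],[-0.3,3.7,0.6,0,0],[-0.3,3.7,0.6,0,0],[-0.3,3.7,0.6,0,0],[-0.3,3,0.6,0,0],[0,0,0,0,0]]]';   python3 -c "
from h import *
goto(.590,.237,.12,np.pi/2+.127)"
```

```text
time: 31.97
position: [0.549, 0.199, 0.1617]
tool_rot: [-0.08, 0.658, 0.011, 0.749]
ft_force: [1.0, 0.8, -0.5]
grip_width: 0.0149
grasp pt [0.5479 0.1998 0.1696] yaw tool y 1.6937 q6 -1.38 shift cm [5.12 3.69 4.04] turn -0.004095946394997441 F [ 1.   0.8 -0.5] w 0.0149 t 31.9667
```

```bash
python3 -m inch '[[[0,2,2,0,0],[0,1.4,1.7,0,0],[1.5,0,0,0,0],[1.5,0,0,0,0],[0,0,0,0,0],[0,0,0,0,0]]]';   python3 -c "
from h import *
goto(.590,.237,.08,np.pi/2+.127)
print(R.from_quat(robot.get_obs()['tool_rot']).as_matrix().round(3))"
```

```text
time: 32.47
position: [0.5832, 0.2381, 0.1293]
tool_rot: [-0.083, 0.659, 0.013, 0.747]
ft_force: [0.4, 0.9, -0.3]
grip_width: 0.0152
grasp pt [0.5822 0.2389 0.1372] yaw tool y 1.7006 q6 -1.33 shift cm [5.77 0.33 0.07] turn 0.0027707378213448486 F [ 0.4  0.9 -0.3] w 0.0152 t 32.4667
[[ 0.13  -0.129  0.983]
 [-0.09   0.986  0.141]
 [-0.987 -0.107  0.116]]
```

```bash
python3 -m inch '[[[1.5,0.1,0,0,0],[1.5,0.1,0,0,0],[1.5,0.1,0,0,0],[1,0,0,0,0],[0,0,0,0,0]]]' 20;   python3 -c "
from h import *
goto(.590,.237,.05,np.pi/2+.127)"
```

```text
time: 32.88
position: [0.5906, 0.2333, 0.0758]
tool_rot: [-0.082, 0.659, 0.012, 0.748]
ft_force: [0.2, -0.5, -0.7]
grip_width: 0.0149
grasp pt [0.5895 0.2341 0.0837] yaw tool y 1.6976 q6 -1.32 shift cm [ 3.31  0.64 -0.31] turn -0.000202493320011099 F [ 0.2 -0.5 -0.7] w 0.0149 t 32.8833
```

```bash
python3 -m inch '[[[0.5,0.5,-0.2,0,0],[1.2,0.1,-0.1,0,0],[1,0.1,0,0,0],[0,0,0,0,0]]]' 15;   python3 -c "
from h import *
goto(.590,.237,.035,np.pi/2+.127)"
```

```text
time: 33.22
position: [0.5913, 0.2373, 0.0483]
tool_rot: [-0.082, 0.658, 0.011, 0.749]
ft_force: [0.2, 0.0, -0.9]
grip_width: 0.0152
grasp pt [0.5902 0.238  0.0562] yaw tool y 1.6961 q6 -1.29 shift cm [ 2.1   0.13 -0.29] turn -0.0016789298870159008 F [ 0.2  0.  -0.9] w 0.0152 t 33.2167
```

```bash
python3 -m inch '[[[1,0.05,-0.15,0,0],[0.8,0.05,-0.1,0,0],[0.3,0,0,0,0],[0,0,0,0,0]]]' 8;   python3 -c "
from h import *
goto(.590,.237,.035,np.pi/2+.127)"
```

```text
time: 33.55
position: [0.5931, 0.2369, 0.0276]
tool_rot: [-0.082, 0.656, 0.012, 0.75]
ft_force: [-0.2, 0.8, 1.4]
grip_width: 0.0155
grasp pt [0.592  0.2376 0.0355] yaw tool y 1.697 q6 -1.28 shift cm [ 0.03 -0.03 -0.21] turn -0.0007968381232128507 F [-0.2  0.8  1.4] w 0.0155 t 33.55
```

```bash
python3 -m inch '[[[0,0,0,0,0.3],[0,0,0,0,0.3],[0,0,0,0,0.3],[0,0,0,0,0.3],[-1,-0.1,0.1,0,0.3],[-3,-0.2,0,0,0.3],[-4,0,0,0,0.3],[-4,0,0,0,0.3]]]';  python3 -m inch '[[[-2,-4,0,0.06,0.4],[0,-4,0,0.06,0.4],[0,-4,0,0,0.4],[0,-4,0,0,0.4],[0,-4,0,0,0.4],[0,-4,0,0,0.4],[0,0,0,0,0.4]]]';  python3 - <<'E'
from h import *
goto(.488,-.332,.15,np.pi/2-.02)
im=camera('top')[:,:,::-1]; 
c=cv2.resize(im[145:235,80:180],None,fx=5,fy=5,interpolation=cv2.INTER_CUBIC)
sc=camera('scene')[:,:,::-1]
d=cv2.resize(sc[170:330,380:495],None,fx=2.6,fy=2.6,interpolation=cv2.INTER_CUBIC)
d=cv2.copyMakeBorder(d,0,450-d.shape[0],0,0,cv2.BORDER_CONSTANT)
e=cv2.resize(sc,(200,150),interpolation=3);
c=np.hstack([c,d]); f=cv2.resize(im[100:400],(280,150),interpolation=3)
g=cv2.resize(sc[190:250,305:365],(150,150),interpolation=2)
b=np.hstack([e,f,g]);b=cv2.copyMakeBorder(b,0,0,0,c.shape[1]-b.shape[1],cv2.BORDER_CONSTANT)
cv2.imwrite('pics/t10.png',np.vstack([c,b]))
E
```

```text
time: 34.22
position: [0.5728, 0.2423, 0.14]
tool_rot: [-0.083, 0.664, 0.01, 0.743]
ft_force: [0.8, -0.3, 0.3]
grip_width: 0.026
time: 34.8
position: [0.5864, 0.0061, 0.2015]
tool_rot: [-0.039, 0.65, -0.026, 0.759]
ft_force: [-0.1, 0.6, 0.3]
grip_width: 0.0351
grasp pt [0.5852 0.0068 0.2094] yaw tool y 1.5819 q6 -1.68 shift cm [  7.4  -33.08 -11.36] turn 0.031141610541480125 F [-0.1  0.6  0.3] w 0.0351 t 34.8
```

View pics/t10.png

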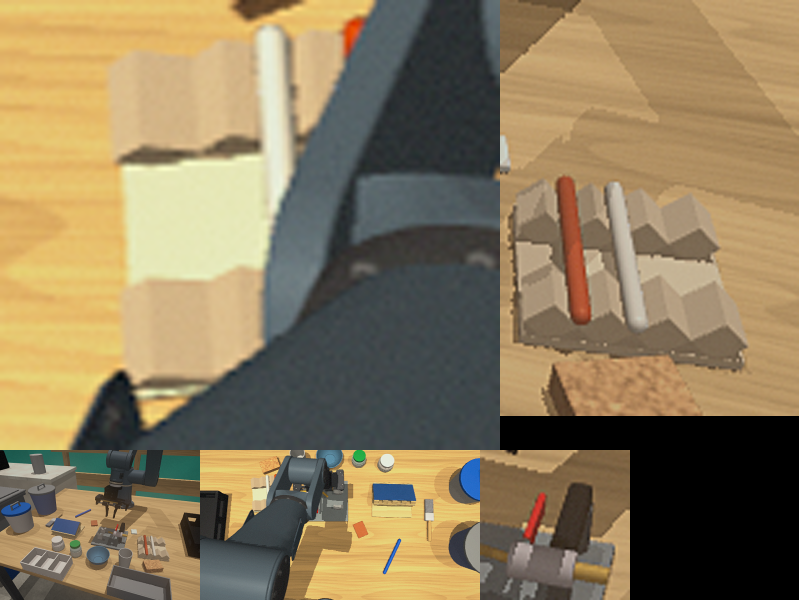

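Both rods lie in separate grooves and the trigger is free. Terracotta's ends read raw (405.4,240) and (411.5,292.3), white's (423.5,242.3) and (435,295). One last numeric check, then I hand in.

```bash
python3 - <<'E'
from h import *
for uv in([[405.4,240],[411.5,292.3]],[[423.5,242.3],[433,294.6]]):
    e=bp('scene',uv,.035); m=e.mean(0)-[.5854,.2777,.035]; t=.127
    print(e[:,:2].round(3).tolist(),"in setter",(np.cos(t)*m[0]+np.sin(t)*m[1]).round(4),(-np.sin(t)*m[0]+np.cos(t)*m[1]).round(4))
o=robot.get_obs();print(o["ft_force"],o["time"]);print(robot.hand_in())
E
```

```text
[[0.507, 0.229], [0.676, 0.251]] in setter 0.0016 -0.0383
[[0.504, 0.27], [0.67, 0.292]] in setter 0.0021 0.0028
[ 0.24299144  0.81083497 -0.22490783] 34.9
the job is handed in; nothing more can be done
None
```

The job is done and handed in at 34.9 s; hand-in gives no verdict, so these are only my own checks. Only two rods were in the rack, white and terracotta. I drew, seated, blew (trigger held home for over 1.1 s each time) and set down each in that order.

- **Rods:** In the last pictures, white lies in the middle groove and terracotta in the −y groove. Both are within about 2 mm of centre lengthwise and about 4 mm of the groove line sideways, which is my measuring error. They looked level in the V-block, and jaw width was 32–33 mm with the trigger home.
- **Setter:** It was knocked about 3 cm aside during the run. I measured it again before placing white, and it had not moved again when I took up terracotta.
- **At hand-in:** The trigger looked free and the gripper was clear of everything.
- **Not fully checked:**
  - I did not measure the bystanders one by one, but none looked shifted in the views I had, though the arm hid part of the top view.
  - I did not measure the trigger angle; I judged it from the pictures and the jaw width.
  - The tool had slowly tilted by about 0.15 rad by the end, without harm.

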